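# Load and lock the vacuum saturation chest

### The job

Load the vacuum saturation chest with all the mortar prisms that lie on the bench: slide its red safety catch clear, swing the clamp lever right off the lid, raise the lid, and lay each prism lengthwise in a bay of its own on the rack, flat between the wire hoops. Then let the lid down gently onto its gasket, swing the lever fully home over it and slide the catch shut again in front of the lever; the stopper must also end up seated upright and firmly in the neck of the lid. Leave the bowl, the stopwatch and the beaker where they are.

Things in the scene. Friction and masses are not known exactly. Their poses are not given: they have to be found in the camera images.
- chest: vacuum chest, fixed: aluminium trough, outside 210 (x) x 260 (y) mm, inside 190 x 240, inner floor 15 mm and rim 80 mm above the bench. Origin: centre of its underside, z up. Own +x points to the hinge side, -x is the front (lever, catch), -y the gauge end, +y the lever's pivot end. Its front faces roughly world +y, its gauge the robot. Rack of two cross rails at x = -50 and +50 mm
- bay_1 (a point): middle of the first bay of the rack (chest y = -70 mm, gauge end), at rail-top height, 23 mm above the bench. A prism lies here along chest x, its centre 20 mm above this point, between 6 mm wire hoops and pins that stand on the rails, 18 mm tall, with 46 mm free between them. Axes as the chest's
- bay_2 (a point): the same for the middle bay (chest y = 0)
- bay_3 (a point): the same for the third bay (chest y = +70 mm)
- catch (a joint): safety catch, a barrel bolt with an upright red knob: 0 = shut (its nose stands in front of the lever's arm and blocks it), 0.030 m = fully clear; it slides along chest -y as the value grows. The lever is free from about 0.020. Stays where it is left; takes about 2 N
- catch_knob (a point): middle of the catch's upright red knob, 18 mm thick and 36 mm tall; this point is 20 mm below its top and 129 mm above the bench. Moves with the catch
- lever (a joint): clamp lever on an upright pivot: 0 = fully home (its dog lies over the lid's front edge), 1.3 rad = fully open. Home, its grip lies on the chest -y side of the pivot; it swings out towards chest -x, clockwise seen from above, as the value grows. The lid is free from about 1.1. Stays where it is left, about 2 N at the grip. The shut catch stops it within about 0.03 rad
- lever_grip (a point): middle of the lever's upright round black grip, 20 mm thick and 42 mm tall, 105 mm from the pivot; this point is 125 mm above the bench, 23 mm below its top and 21 mm above the arm under it. Moves with the lever
- lever_pivot (a point): point on the lever's upright pivot axis, at the height of the lever_grip point
- lid (a joint): lid with a clear pane, hinged along the chest's +x side, 12 mm thick, top 92 mm above the bench when shut: 0 = shut on the gasket, 1.7 rad = fully up (7 degrees past upright). Stiff hinge, stays at any angle; about 7 N at the bar to raise it, 1 to 4 N to lower it. It must not come down faster than 2 rad/s
- lid_hinge (a point): middle of the lid's hinge axis, which runs along chest y, 86 mm above the bench
- lid_bar (a point): middle of the lid's bar handle, a round bar 12 mm thick and 90 mm long along chest y, its axis 42 mm above the lid's face, 205 mm from the hinge axis along the lid; shut, it is 134 mm above the bench. Moves with the lid
- neck_mouth (a point): centre of the mouth of the white filling neck on the lid: round, bore 34 mm, wall 5.5 mm, 30 mm tall, top 122 mm above the bench when the lid is shut. z is the neck's axis (up when the lid is shut)
- stopper: red-brown tapered rubber stopper, standing upright. Origin: centre of its foot; z up. Taper 28 mm thick at the foot to 38 mm at 40 mm height, then a 43 mm collar to 46 mm, then a round grip head 28 mm thick to 75 mm height. Seated in the neck, its foot is about 25 mm below the mouth; it wants a push of about 8 N. 90 g
- prism_1: grey hardened mortar prism, 160 (x) x 40 x 40 mm, about 0.55 kg, lying on the bench; origin at its centre, x along its length. Two or three of the three prisms are there
- prism_2: grey hardened mortar prism, 160 (x) x 40 x 40 mm, about 0.55 kg, lying on the bench; origin at its centre, x along its length. Two or three of the three prisms are there
- prism_3: grey hardened mortar prism, 160 (x) x 40 x 40 mm, about 0.55 kg, lying on the bench; origin at its centre, x along its length. Two or three of the three prisms are there
- mixing_bowl: bystander: steel bowl 125 mm wide, 55 mm tall, origin under its centre
- stopwatch: bystander: black stopwatch 71 x 60 x 19 mm, origin under its centre
- beaker: bystander: empty glass beaker, 74 mm wide, 105 mm tall, origin under its centre
Things that resemble listed ones, but are neither listed nor needed, are in the scene too. What is shaped like the prism_2 but blue is not meant.

How it is judged:
By the outcome, as a careful person would: the job done as asked, in the order asked, and still so for the second after the job is handed in, with the robot touching nothing.
Of prism_1, prism_2, prism_3 only 2 to 3 are there at a start; the rules pass over those that are not, and their reading is None.
At some moment in a run one of prism_1, prism_2, prism_3 may be knocked a few centimetres aside while the robot is not near it.
Once in a run the grip may slacken for a moment while it holds something.
It also fails if it takes over 210 s, if anything falls off the work surface, if the arm or the gripper's body presses on something with over 40 N, if the wrist force passes 120 N, or if a joint passes its speed limit or range.

### The arm

A 7-joint arm with a two-finger parallel gripper is mounted at the origin on a cart in front of the work surface, level with it; the furniture and walls round the work are solid. World frame = base frame: x ahead of the robot, y to its left, z up, the work surface at z = 0. Lengths are in m, angles in rad, forces in N, time in s.
With the tool pointing down it reaches from about 0.4 to 0.85 m from the base axis. Payload 4.5 kg.
Tool frame: the origin (TCP) lies at the very end of the fingers, on their centre line; the grasp point (between the pads) lies manip.grasp_offset behind it (manip.grasp_offset is the distance from the TCP to the grasp point, in m); z points along the fingers, y is the direction in which the jaws open and shut (so a half turn about z gives the same grasp; the last joint's range is limited). The gripper opens to 88 mm and grips with 3 to 60 N. Pads are 18 mm wide; open, the fingers measure 123 mm over their backs; the gripper's body (75 mm by 187 mm) begins 45 mm behind the grasp point.
Start: joints at [1.196, 0.689, -0.195, 1.565, 0.157, 0.902, -0.215], TCP at [0.248, -0.574, 0.239] pointing down, gripper open.
Joint ranges: [-3.01, 3.01], [-0.46, 2.08], [-1.47, 1.51], [0.13, 2.56], [-1, 4.14], [0.04, 2.09], [-2.66, 2.66]. Speed limits (rad/s): [2.57, 2.57, 3.14, 3.14, 3.14, 3.14, 3.14].

### API

Orientations are given as a unit quaternion [x, y, z, w].
In Python, from workcell import manip, snapshot, camera_model, job gives the robot as it stands. The module is installed in compiled form; this text tells all that it offers.
- The arm moves only by the tool step_arm, never from a script. Its argument "deltas" is text: rows parted by semicolons, each of 5 numbers parted by spaces: the shift along the world's x, y, z normalised to -1 to 1, where 1 is 0.3 m, then the turn about the world's z normalised to -1 to 1, where 1 is 2 pi rad, then the opening, from -1 (shut) to 1 (fully open). In form: dx dy dz turn grip; .... A call has 1 to 20 rows; each row is the pose to reach, as a shift and turn from the pose commanded when the call began, turning the shorter way round; what a row does not reach only later rows make up. A row lasts 1/8 s, in which the tool goes at most 62.5 mm and 10.7 degrees, less where a joint would pass 70% of its speed; a pose out of reach is approached as far as the arm can. A call with a number of a shift or a turn outside -1 to 1 is refused whole. A call with a gripper value outside its range is refused whole. The fingers move at their own pace and stop on an object; "grip_force" is the grip in N (left out, the last holds). Time passes only in rows, so rows that repeat a pose let the fingers close. It gives the time, the measured TCP pose, the force and the opening at its end, in the units of the state.
- manip.sense(): the state, without advancing time (a new reading comes with each control period).
- snapshot(name): name is "scene" or "top" or "wrist"; returns (picture, depth): 384x512x3 uint8, red, green, blue; 384x512 float32, m along the optical axis (not along the pixel's ray), 0 where there is no reading.
- camera_model(name): a dict with "fovy" (degrees; the focal length in pixels is half the picture's height over the tangent of half this angle, whatever the lens; pixels are square), "cx", "cy" (the principal point, pixels), "world_to_cam" (4x4, takes a point from world to camera coordinates); the wrist camera has in their place "hand_eye" (4x4, takes a point from camera to tool coordinates, whose origin is the TCP and whose axes are the flange's). Camera axes: x right, y up, looking along -z (the intrinsics and any distortion apply to the point x, -y, -z); pixel columns grow to the right and rows downward; lengths in m; the calibration is good to about 2 mm. A picture is of the moment at which its call begins: read the wrist's pose just before it. camera_model takes no time and is no camera call.
- job.sign_off(): hands the job in, once; it reports no verdict.
The state is a dict: "t": time; "joint_pos": joint angles; "joint_velocities": joint speeds; "joint_torque": joint torques, N m; "position": TCP position; "orientation": TCP orientation; "force": force on the tool from outside, world axes, zero at the start; "ft_torque": the same for the moment, N m; "width": finger opening in m.
Only numpy, scipy, OpenCV 4.12 (cv2) and the standard library are available. Lean on these libraries where they do the work, as an engineer would, in place of code of your own. Each camera call takes 0.05 s, during which the arm holds its last target.

## Working session

There is one attempt and no reset: what is moved stays moved. The work goes in short steps, Python scripts to look and compute and a tool call to move; the robot and the scene stay as the last step left them, time stands still between calls to the robot, and variables do not carry over. Pictures are saved under pics/ and viewed, and the job is handed in when it is done.

Besides the shell and the picture viewer there is one more tool, called after "Emit:" by a JSON object that holds its "name" and its "arguments", one argument or row to a line. step_arm: Moves the arm, as the interface text tells. Its arguments: {"type":"object","properties":{"deltas":{"type":"string"},"grip_force":{"type":"number"}},"required":["deltas"]}

```bash
mkdir -p pics; ls
cat > h.py <<'E'
import numpy as np, cv2
from workcell import manip, snapshot, camera_model, job
from scipy.spatial.transform import Rotation as R
def snap(name,tag):
    s=manip.sense(); im,d=snapshot(name)
    cv2.imwrite(f'pics/{tag}.png',im[:,:,::-1]); np.savez(f'pics/{tag}.npz',im=im,d=d,pos=s['position'],q=s['orientation'],name=name)
    return im,d
def c2w(name,pos=None,q=None):
    m=camera_model(name)
    if name=='wrist':
        T=np.eye(4);T[:3,:3]=R.from_quat(q).as_matrix();T[:3,3]=pos
        return T@np.array(m['hand_eye'])
    return np.linalg.inv(np.array(m['world_to_cam']))
def cloud(tag):
    z=np.load(f'pics/{tag}.npz');name=str(z['name']);m=camera_model(name)
    d=z['d'];h,w=d.shape
    f=h/2/np.tan(np.radians(m['fovy'])/2)
    v,u=np.mgrid[0:h,0:w].astype(float)
    P=np.stack([(u-m['cx'])/f*d,-(v-m['cy'])/f*d,-d],-1)
    T=c2w(name,z['pos'],z['q'])
    W=P@T[:3,:3].T+T[:3,3]; W[d<=0]=np.nan
    return W,z['im']
def big(tag,x0,y0,x1,y1,s,out):
    im=cv2.imread(f'pics/{tag}.png')[y0:y1,x0:x1]
    cv2.imwrite(f'pics/{out}.png',cv2.resize(im,None,fx=s,fy=s,interpolation=cv2.INTER_CUBIC))
E
python3 - <<'E'
from h import *
for n in ['scene','top','wrist']: 
    snap(n,n+'0'); m=camera_model(n); print(n,{k:np.round(v,3).tolist() if not isinstance(v,str) else v for k,v in m.items()})
print(manip.sense(), manip.grasp_offset)
for n in ['scene0','top0','wrist0']:
    a=cv2.imread(f'pics/{n}.png'); cv2.imwrite(f'pics/{n}b.png',cv2.resize(a,(800,600)))
E
```

```text
pics
scene {'fovy': 57.527, 'cx': 248.885, 'cy': 192.272, 'world_to_cam': [[0.599, -0.801, -0.02, -0.258], [0.392, 0.272, 0.879, -0.333], [-0.698, -0.534, 0.476, -1.159], [0.0, 0.0, 0.0, 1.0]]}
top {'fovy': 48.463, 'cx': 260.001, 'cy': 192.758, 'world_to_cam': [[-0.403, -0.915, 0.009, 0.304], [0.841, -0.366, 0.398, -0.474], [-0.361, 0.168, 0.917, -1.804], [0.0, 0.0, 0.0, 1.0]]}
wrist {'fovy': 70.277, 'cx': 251.282, 'cy': 194.431, 'hand_eye': [[-0.0, 0.958, 0.286, 0.073], [1.0, 0.0, 0.001, 0.001], [0.0, 0.286, -0.958, -0.146], [0.0, 0.0, 0.0, 1.0]]}
{'t': 0.15, 'joint_pos': array([ 1.19580843,  0.68978191, -0.1945187 ,  1.566088  ,  0.15732666,
        0.90250298, -0.21508289]), 'joint_velocities': array([ 0.00128213, -0.00151497,  0.00038907, -0.00286451, -0.00074272,
        0.00198541,  0.00182875]), 'joint_torque': array([-1.96828390e-03, -5.27857733e+01, -1.26851019e+00, -1.53584558e+01,
       -5.24727954e-02,  3.91875321e-03,  1.22259812e-04]), 'position': array([ 0.24820375, -0.57308549,  0.2381045 ]), 'orientation': array([ 9.79174788e-01,  2.03017863e-01, -2.03704048e-04, -6.63837859e-04]), 'force': array([0.52037911, 0.17620118, 0.38535225]), 'ft_torque': array([-0.01934549, -0.00028601,  0.02853227]), 'width': 0.0882734580652504} 0.0187
```

View pics/scene0b.png

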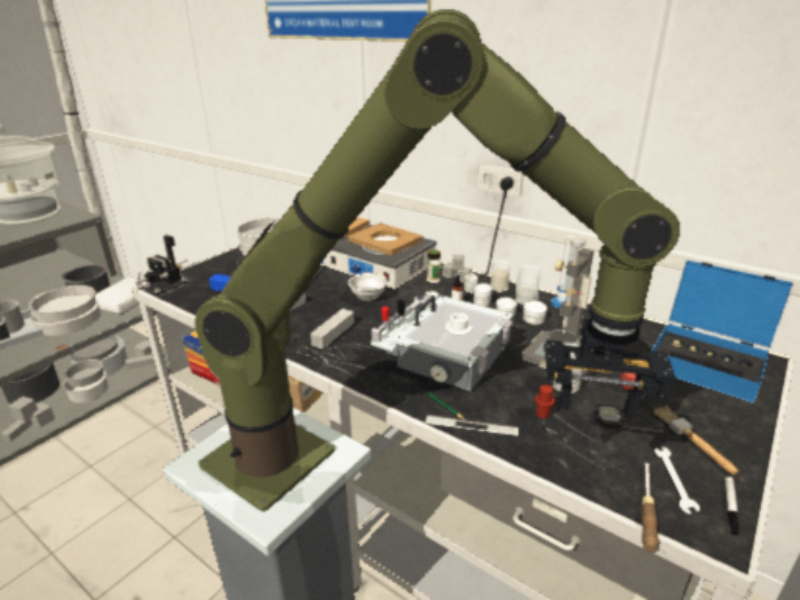

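View pics/top0b.png

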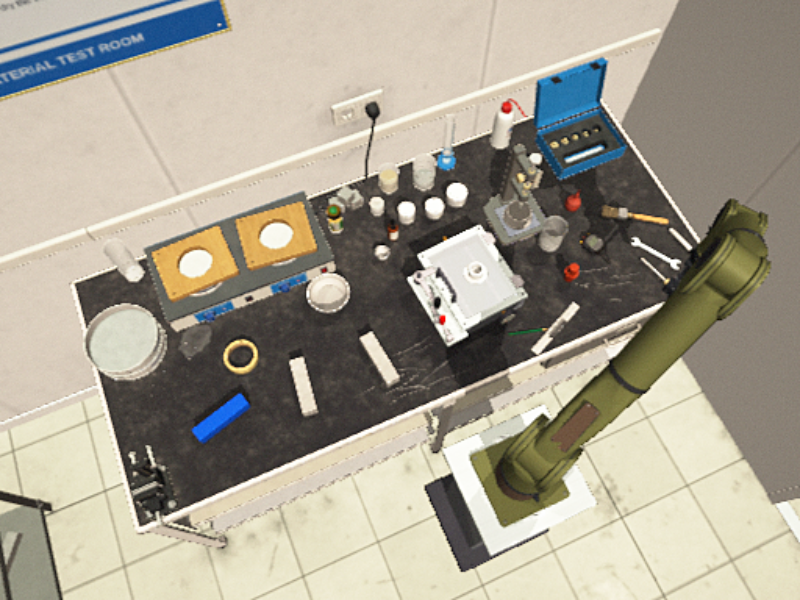

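View pics/wrist0b.png

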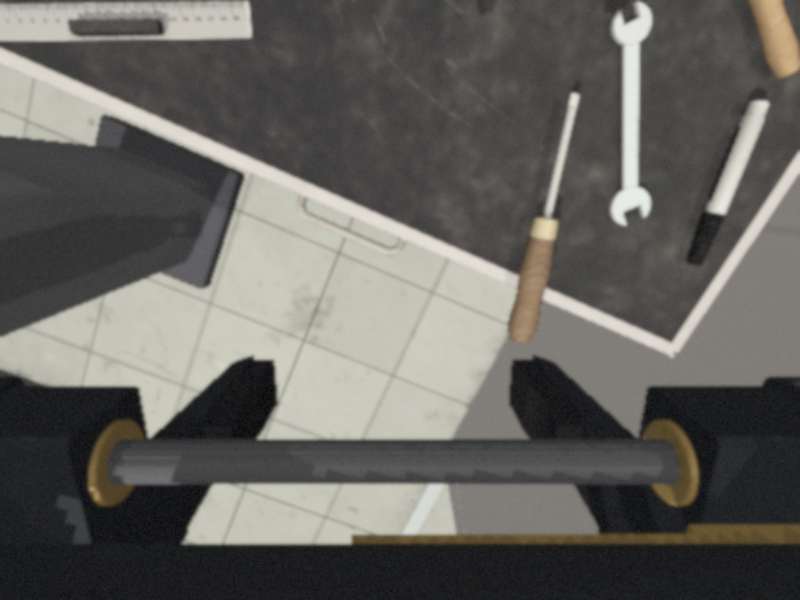

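Run:
```python
from h import *
big('top0',250,120,420,230,4.7,'t1'); big('top0',100,190,290,310,4.2,'t2'); big('scene0',220,170,430,290,3.8,'s1')
```

```text
(no output)
```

View pics/t1.png

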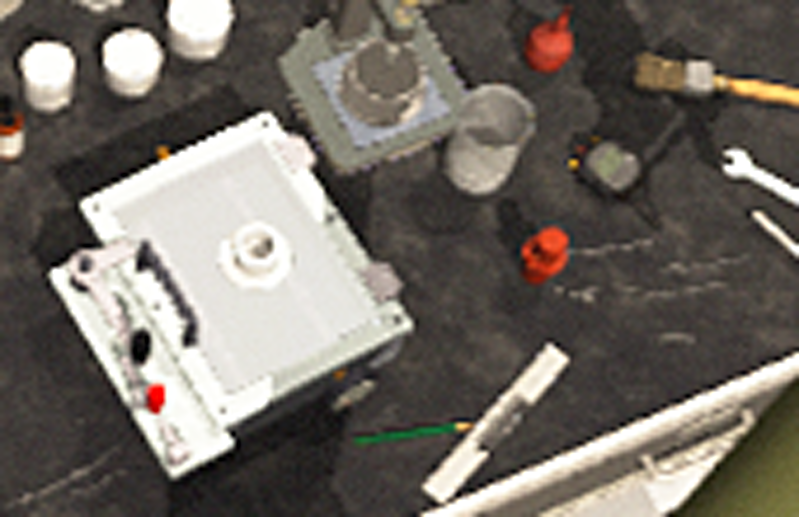

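View pics/t2.png

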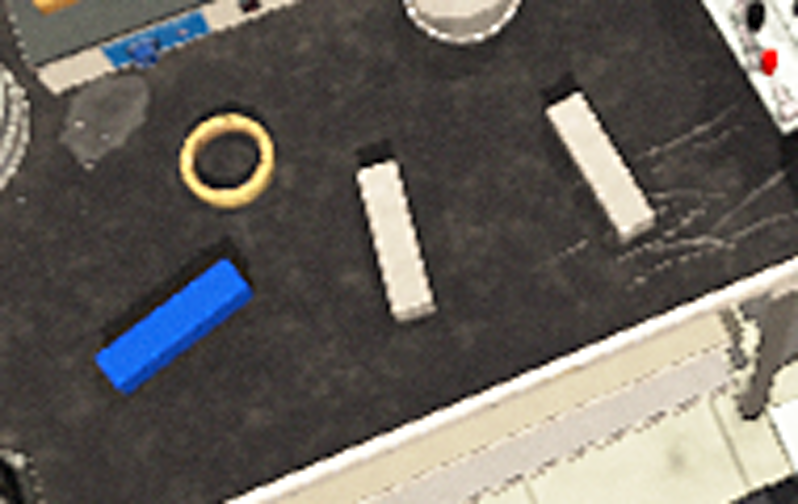

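View pics/s1.png

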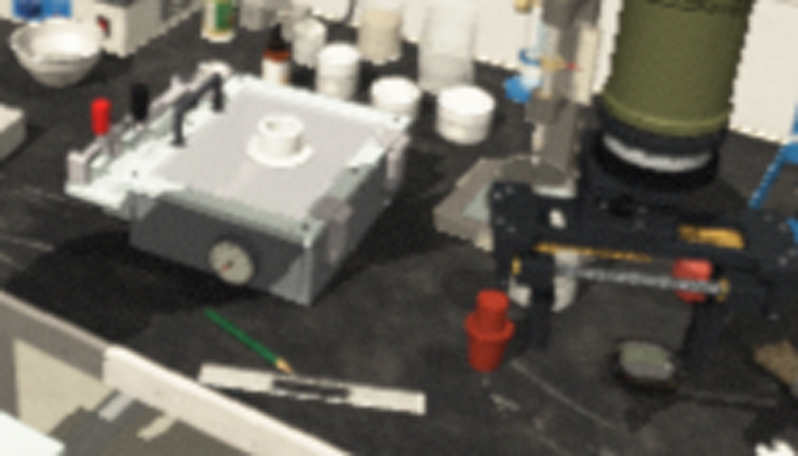

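Run:
```python
from h import *
W,im=cloud('top0')
def at(u,v,r=1): return np.round(np.nanmedian(W[v-r:v+r+1,u-r:u+r+1].reshape(-1,3),0),4)
z=W[...,2]
# white mask of lid top region z 0.085-0.1
m=(z>0.086)&(z<0.1)&(W[...,0]>0.3)&(W[...,0]<0.9)&(abs(W[...,1])<.35)
p=W[m]; print(m.sum(), p.min(0),p.max(0), np.median(p[:,2]))
import cv2
c,s,a=cv2.minAreaRect((p[:,:2]*1000).astype(np.float32)); print('lidrect',c,s,a)
q=W[(z>0.118)&(z<0.128)]; q=q[(q[:,0]>.3)&(q[:,0]<.9)&(abs(q[:,1])<.35)]
print('neck-ish',q.round(3)[:40].tolist())
hsv=cv2.cvtColor(im,cv2.COLOR_RGB2HSV)
red=((hsv[...,0]<8)|(hsv[...,0]>172))&(hsv[...,1]>150)
n,l,st,ce=cv2.connectedComponentsWithStats(red.astype(np.uint8))
for i in range(1,n):
    if st[i,4]>15:
        w=W[l==i]; print('red',ce[i].round(1),st[i,4],np.nanmedian(w,0).round(3),np.nanmin(w,0).round(3),np.nanmax(w,0).round(3))
# prisms
mask=(z>0.03)&(z<0.05)&(im.min(-1)>110)
n,l,st,ce=cv2.connectedComponentsWithStats(mask.astype(np.uint8))
for i in range(1,n):
    if st[i,4]>100:
        w=W[l==i]; r=cv2.minAreaRect((w[:,:2]*1000).astype(np.float32)); print('white',ce[i].round(1),st[i,4],np.nanmedian(w,0).round(3),r)
```

```text
2401 [ 0.40038235 -0.34930511  0.08601104] [0.89988459 0.34976506 0.0999941 ] 0.09243988786350865
lidrect (638.0570068359375, 37.863006591796875) (700.6234741210938, 460.01898193359375) 78.66387176513672
neck-ish [[0.791, -0.344, 0.124], [0.787, -0.346, 0.128], [0.781, -0.349, 0.125], [0.782, -0.345, 0.118], [0.773, -0.345, 0.123], [0.896, 0.275, 0.128], [0.897, 0.271, 0.123], [0.886, 0.265, 0.127], [0.885, 0.26, 0.126], [0.899, 0.3, 0.121], [0.894, 0.296, 0.126], [0.887, 0.275, 0.124], [0.884, 0.271, 0.126], [0.883, 0.266, 0.124], [0.894, 0.306, 0.125], [0.891, 0.302, 0.127], [0.887, 0.293, 0.127], [0.885, 0.289, 0.128], [0.884, 0.285, 0.127], [0.883, 0.281, 0.125], [0.88, 0.277, 0.127], [0.877, 0.283, 0.128], [0.881, 0.305, 0.127], [0.869, 0.272, 0.123], [0.878, 0.307, 0.125], [0.872, 0.299, 0.128], [0.868, 0.286, 0.125], [0.861, 0.265, 0.122], [0.857, 0.261, 0.125], [0.854, 0.257, 0.128], [0.865, 0.288, 0.122], [0.857, 0.275, 0.126], [0.855, 0.271, 0.127], [0.852, 0.263, 0.126], [0.853, 0.258, 0.121], [0.87, 0.315, 0.123], [0.848, 0.265, 0.124], [0.866, 0.316, 0.122], [0.863, 0.31
[... 865 characters left out ...]
3  0.038] ((276.80865478515625, -1052.7679443359375), (179.78857421875, 17.47852897644043), 0.29324766993522644)
white [ 35.2 178.4] 175 [1.063 1.01  0.039] ((1063.5809326171875, 1001.1343994140625), (16.075031280517578, 322.63177490234375), 0.3389476537704468)
white [208.3 181. ] 114 [0.735 0.271 0.038] ((727.0590209960938, 272.76568603515625), (118.7639389038086, 77.9097900390625), 83.75786590576172)
white [242.8 228.4] 300 [0.451 0.217 0.04 ] ((453.49639892578125, 216.21722412109375), (160.52590942382812, 40.741355895996094), 6.985937118530273)
white [193.9 246.1] 314 [0.461 0.444 0.04 ] ((464.8265380859375, 443.34564208984375), (39.405277252197266, 162.41160583496094), 83.77799224853516)
```

Run:
```python
from h import *
W,im=cloud('top0')
z=W[...,2];X=W[...,0];Y=W[...,1]
box=(X>.35)&(X<.85)&(Y>-.3)&(Y<.12)
m=box&(z>0.08)&(z<0.098)
n,l,st,ce=cv2.connectedComponentsWithStats(m.astype(np.uint8)); i=1+np.argmax(st[1:,4])
p=W[l==i]; r=cv2.minAreaRect((p[:,:2]*1000).astype(np.float32)); print(st[i],r,cv2.boxPoints(r).round(0).tolist(),np.median(p[:,2]))
for lo,hi in [(.1,.112),(.112,.128),(.128,.15)]:
    q=box&(z>lo)&(z<hi); n,l,st,ce=cv2.connectedComponentsWithStats(q.astype(np.uint8),connectivity=8)
    for i in range(1,n):
        if st[i,4]>3: print(lo,ce[i].round(1),st[i,4],np.mean(W[l==i],0).round(3),im[l==i].mean(0).round())
```

```text
[ 268  143   70   70 2202] ((561.9712524414062, -125.9388427734375), (273.51593017578125, 241.97329711914062), 4.390366554260254) [[416.0, -16.0], [435.0, -257.0], [708.0, -236.0], [689.0, 5.0]] 0.09098019774075794
0.1 [313.  151.8] 5 [ 0.646 -0.221  0.101] [244. 236. 230.]
0.1 [272.4 179.1] 104 [0.593 0.011 0.105] [219. 209. 202.]
0.1 [307.2 170.8] 5 [ 0.567 -0.151  0.106] [201. 195. 181.]
0.1 [279.2 175.8] 4 [ 0.595 -0.024  0.104] [82. 78. 78.]
0.1 [303.1 176.3] 17 [ 0.55  -0.122  0.105] [224. 218. 204.]
0.1 [290.8 192. ] 4 [ 0.503 -0.038  0.102] [98. 96. 94.]
0.1 [279.  200.3] 28 [0.487 0.027 0.105] [178. 158. 151.]
0.1 [286.4 212.5] 26 [0.421 0.022 0.106] [233. 221. 213.]
0.112 [304.6 171.3] 40 [ 0.564 -0.134  0.12 ] [249. 248. 244.]
0.112 [267.5 176.2] 4 [0.609 0.028 0.118] [80. 76. 78.]
0.112 [290.8 190. ] 4 [ 0.505 -0.038  0.12 ] [93. 88. 88.]
0.112 [279.5 195.2] 8 [0.503 0.018 0.118] [39. 37. 34.]
0.128 [285.9 179.8] 58 [ 0.551 -0.035  0.139] [127. 121. 121.]
0.128 [280.2 192.2] 20 [0.507 0.014 0.14 ] [68. 66. 62.]
0.128 [283.3 203.7] 16 [0.452 0.025 0.142] [241.  76.  68.]
```

Emit:
{"name": "step_arm", "arguments": {
  "deltas": "0 0 0.3 0 1; 0.2 0.2 0.5 0.05 1; 0.4 0.4 0.53 0.1 1; 0.6 0.6 0.53 0.15 1; 0.8 0.8 0.53 0.2 1; 0.94 1 0.53 0.2 1; 0.94 1 0.53 0.2 1"
}}

```text
t: 1.02
position: [0.4905, -0.3188, 0.3941]
orientation: [0.718, 0.696, -0.0, -0.0]
force: [0.5, -0.7, -0.4]
width: 0.088
```

Emit:
{"name": "step_arm", "arguments": {
  "deltas": "0 0.2 0 0 1; 0 0.4 0 0 1; 0 0.6 0 0 1; 0 0.75 0 0 1; 0 0.75 0 0 1; 0 0.75 0 0 1"
}}

```text
t: 1.78
position: [0.4895, -0.0964, 0.3939]
orientation: [0.72, 0.694, -0.001, 0.0]
force: [0.2, -0.5, -0.2]
width: 0.088
```

Run:
```python
from h import *
snap('wrist','w1');snap('top','top1'); s=manip.sense(); print(s['t'],s['position'],s['joint_pos'].round(2),s['force'])
big('w1',0,0,512,384,1.56,'w1b');big('top1',0,0,512,384,1.56,'top1b')
```

```text
1.875 [ 0.48952374 -0.09709654  0.39380376] [ 0.5   0.39 -0.59  1.68  0.23  1.14 -0.19] [ 0.49999246  0.03170078 -1.18796888]
```

View pics/w1b.png

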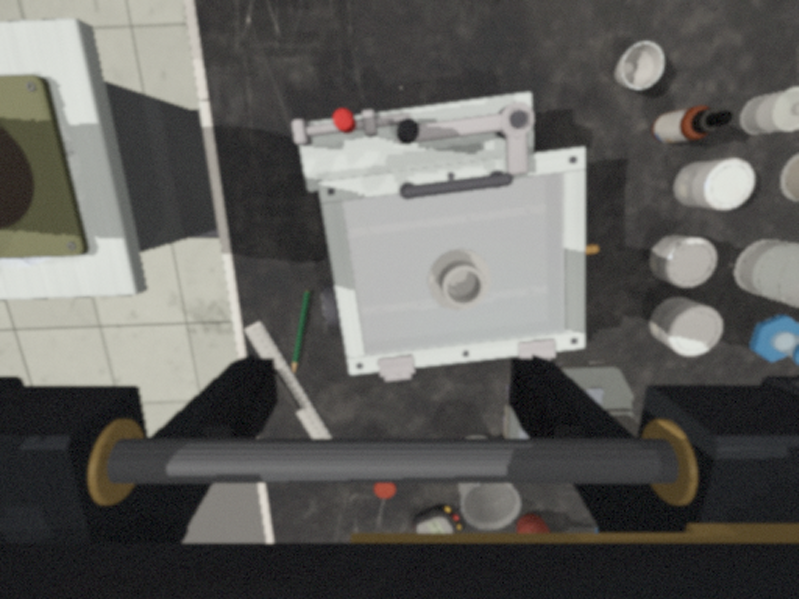

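View pics/top1b.png

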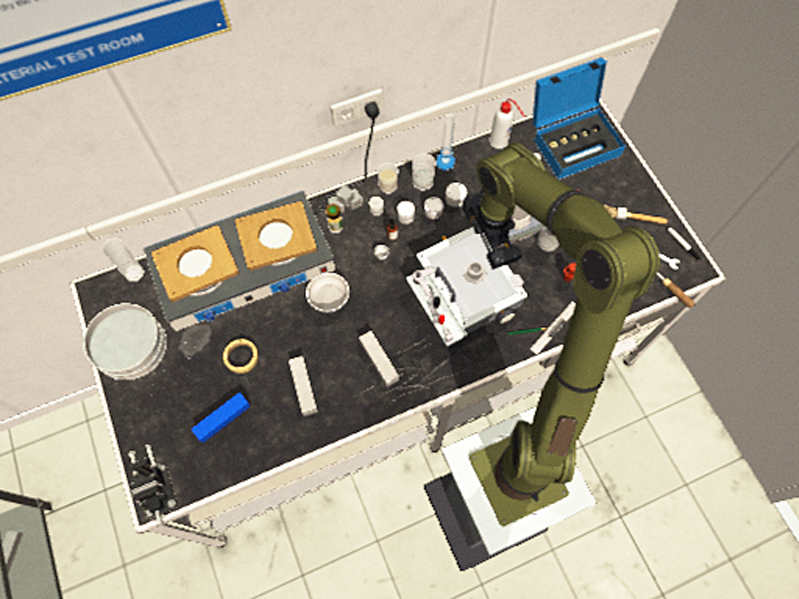

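Run:
```python
from h import *
W,im=cloud('w1')
z=W[...,2]
def seg(m,name,minA=15):
    n,l,st,ce=cv2.connectedComponentsWithStats(m.astype(np.uint8))
    for i in range(1,n):
        if st[i,4]>=minA:
            w=W[l==i]; print(name,ce[i].round(1),st[i,4],'med',np.nanmedian(w,0).round(4),'mean',np.nanmean(w,0).round(4), np.nanmax(w,0).round(3),np.nanmin(w,0).round(3))
box=np.zeros(z.shape,bool); box[50:250,180:385]=1
seg(box&(z>.138)&(z<.16),'hi')
seg(box&(z>.127)&(z<.145),'bar/grip')
seg(box&(z>.116)&(z<.127),'neck')
m=box&(z>.084)&(z<.098)
n,l,st,ce=cv2.connectedComponentsWithStats(m.astype(np.uint8)); i=1+np.argmax(st[1:,4])
m2=(l==i)
p=W[m2]; print(np.median(p[:,2]), cv2.minAreaRect((p[:,:2]*1000).astype(np.float32)))
for (u,v) in [(332,190),(573,159),(357,367),(574,341),(466,353),(451,176),(397,367),(537,349),(517,120)]:
    uu,vv=int(u/1.5625),int(v/1.5625); print((u,v),np.nanmedian(W[vv-1:vv+2,uu-1:uu+2].reshape(-1,3),0).round(4))
```

```text
hi [220.   76.6] 153 med [0.4525 0.0239 0.149 ] mean [0.4526 0.024  0.1486] [0.46  0.033 0.152] [0.444 0.016 0.138]
hi [261.5  83.1] 179 med [0.507  0.014  0.1478] mean [0.5073 0.0139 0.1476] [0.516 0.023 0.151] [0.499 0.004 0.139]
hi [293.8 118.7] 451 med [ 0.5521 -0.0338  0.1396] mean [ 0.552  -0.0338  0.1396] [ 0.601 -0.025  0.143] [ 0.504 -0.042  0.138]
bar/grip [224.6  81.5] 20 med [0.4581 0.0185 0.1357] mean [0.457  0.0191 0.1358] [0.461 0.026 0.144] [0.449 0.016 0.128]
bar/grip [293.3 118.6] 603 med [ 0.5511 -0.0338  0.1392] mean [ 0.5513 -0.0338  0.1388] [ 0.601 -0.025  0.143] [ 0.501 -0.044  0.13 ]
neck [296.8 183. ] 298 med [ 0.5602 -0.1326  0.1217] mean [ 0.5602 -0.1326  0.1214] [ 0.583 -0.111  0.124] [ 0.538 -0.154  0.116]
0.0912166946206841 ((559.6342163085938, -129.08917236328125), (269.3068542480469, 231.11312866210938), 5.055024147033691)
(332, 190) [ 0.4298 -0.0335  0.0942]
(573, 159) [ 0.6699 -0.0128  0.0938]
(357, 367) [ 0.4427 -0.2291  0.0926]
(574, 341) [ 0.6878 -0.2074  0.0942]
(466, 353) [ 0.5673 -0.2161  0.0938]
(451, 176) [ 0.5496 -0.0245  0.0945]
(397, 367) [ 0.4891 -0.2299  0.0954]
(537, 349) [ 0.6458 -0.215   0.0952]
(517, 120) [0.6081 0.0231 0.1113]
```

Run:
```python
from h import *
W,im=cloud('w1')
ey=np.array([np.cos(np.radians(5)),np.sin(np.radians(5))]);ex=np.array([ey[1],-ey[0]])
O=np.array([.5576,-.1207])
X=(W[...,:2]-O)@ex;Y=(W[...,:2]-O)@ey;z=W[...,2]
print('knob',(np.array([.4525,.024])-O)@ex,(np.array([.4525,.024])-O)@ey)
for x0 in np.arange(-.185,-.095,.01):
    print(round(x0,3),[ (round(float(np.nanmax(z[(abs(X-x0)<.005)&(abs(Y-y)<.005)],initial=0)),3)) for y in np.arange(-.15,.14,.01)])
big('w1',180,40,390,200,3.8,'w1c')
```

```text
knob -0.15330944137665445 -0.09208862679385629
-0.185 [0.002, 0.001, 0.002, 0.002, 0.001, 0.002, 0.002, 0.002, 0.002, 0.002, 0.002, 0.002, 0.003, 0.003, 0.002, 0.002, 0.002, 0.001, 0.002, 0.002, 0.002, 0.002, 0.002, 0.002, 0.002, 0.002, 0.002, 0.001, 0.002, 0.001]
-0.175 [0.002, 0.002, 0.001, 0.001, 0.0, 0.0, 0.001, 0.0, 0.002, 0.002, 0.002, 0.001, 0.002, 0.001, 0.002, 0.002, 0.002, 0.001, 0.001, 0.002, 0.001, 0.001, 0.003, 0.002, 0.001, 0.002, 0.001, 0.003, 0.001, 0.002]
-0.165 [0.105, 0.109, 0.108, 0.075, 0.076, 0.147, 0.15, 0.11, 0.109, 0.075, 0.076, 0.075, 0.076, 0.076, 0.075, 0.075, 0.076, 0.076, 0.075, 0.075, 0.076, 0.075, 0.076, 0.077, 0.075, 0.0, 0.001, 0.002, 0.002, 0.002]
-0.155 [0.104, 0.11, 0.108, 0.106, 0.106, 0.151, 0.152, 0.15, 0.11, 0.106, 0.106, 0.106, 0.104, 0.076, 0.076, 0.076, 0.075, 0.077, 0.077, 0.076, 0.076, 0.106, 0.106, 0.105, 0.076, 0.0, 0.001, 0.002, 0.002, 0.002]
-0.145 [0.075, 0.11, 0.109, 0.103, 0.104, 0.15, 0.151, 0.146, 0.11, 0.103, 0.148, 0.151, 0.149, 0.106, 0.106, 0.106, 0.106, 0.106, 0.106, 0.107, 0.107, 0.112, 0.113, 0.106, 0.0, 0.0, 0.0, 0.003, 0
[... 174 characters left out ...]
.112, 0.107, 0.075, 0.0, 0.0, 0.002, 0.001, 0.003]
-0.125 [0.076, 0.076, 0.076, 0.076, 0.076, 0.076, 0.075, 0.077, 0.076, 0.078, 0.076, 0.147, 0.125, 0.076, 0.076, 0.076, 0.076, 0.076, 0.076, 0.076, 0.104, 0.107, 0.107, 0.107, 0.076, 0.0, 0.001, 0.002, 0.002, 0.001]
-0.115 [0.075, 0.076, 0.076, 0.076, 0.076, 0.077, 0.076, 0.076, 0.076, 0.076, 0.076, 0.076, 0.077, 0.076, 0.077, 0.076, 0.077, 0.076, 0.076, 0.076, 0.076, 0.106, 0.106, 0.103, 0.076, 0.0, 0.001, 0.002, 0.002, 0.002]
-0.105 [0.075, 0.077, 0.093, 0.094, 0.094, 0.094, 0.094, 0.095, 0.094, 0.094, 0.093, 0.094, 0.093, 0.094, 0.094, 0.094, 0.094, 0.093, 0.094, 0.094, 0.094, 0.106, 0.106, 0.105, 0.094, 0.094, 0.094, 0.093, 0.094, 0.001]
```

View pics/w1c.png

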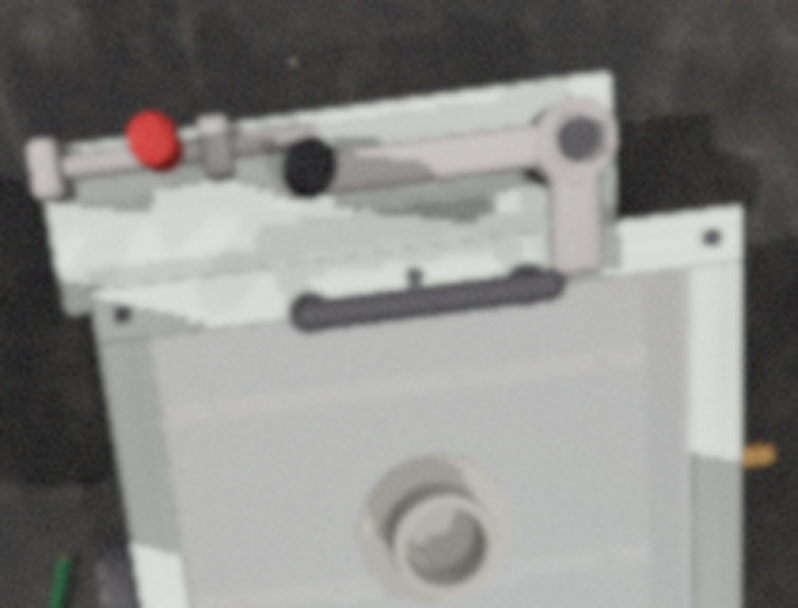

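Emit:
{"name": "step_arm", "arguments": {
  "deltas": "-0.12 0.2 -0.1 0.02 -0.14; -0.123 0.404 -0.25 0.02 -0.14; -0.123 0.404 -0.45 0.02 -0.14; -0.123 0.404 -0.65 0.02 -0.14; -0.123 0.404 -0.75 0.02 -0.14; -0.123 0.404 -0.75 0.02 -0.14"
}}

```text
t: 2.62
position: [0.4512, 0.0245, 0.167]
orientation: [0.675, 0.737, -0.003, -0.002]
force: [-0.4, 0.3, -0.4]
width: 0.0381
```

Run:
```python
from h import *
snap('wrist','w2'); s=manip.sense(); print(s['t'],s['position'],R.from_quat(s['orientation']).as_matrix()[:2,0],s['force'],s['width'])
big('w2',0,0,512,384,1.56,'w2b')
```

```text
2.675 [0.45259054 0.02498808 0.16870263] [-0.08718137  0.99619229] [ 0.80425592  0.19281917 -0.23013589] 0.038122155467080664
```

View pics/w2b.png

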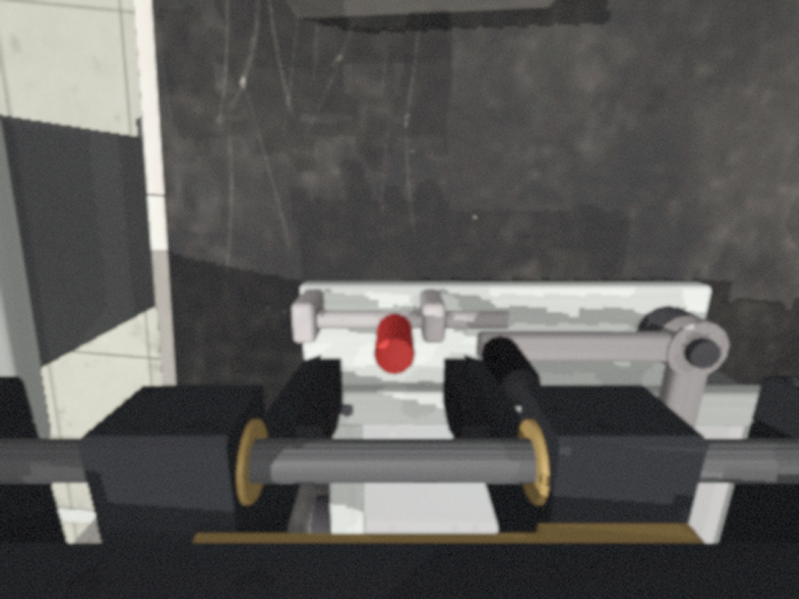

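Emit:
{"name": "step_arm", "arguments": {
  "deltas": "0 0 -0.1 0 -0.14; 0 0 -0.17 0 -0.14; 0 0 -0.17 0 -0.14; 0 0 -0.17 0 -0.8; 0 0 -0.17 0 -0.8; 0 0 -0.17 0 -0.8; 0 0 -0.17 0 -0.8",
  "grip_force": 10
}}

```text
t: 3.55
position: [0.4531, 0.0257, 0.1192]
orientation: [0.675, 0.738, 0.0, 0.001]
force: [-0.9, -1.3, 8.2]
width: 0.0177
```

Emit:
{"name": "step_arm", "arguments": {
  "deltas": "-0.03 -0.002 0 0 -0.8; -0.06 -0.005 0 0 -0.8; -0.085 -0.007 0 0 -0.8; -0.103 -0.009 0 0 -0.8; -0.103 -0.009 0 0 -0.8; -0.103 -0.009 0 0 -0.8"
}}

```text
t: 4.3
position: [0.4232, 0.0231, 0.1192]
orientation: [0.675, 0.738, 0.001, 0.001]
force: [0.1, -1.2, 7.2]
width: 0.0175
```

Emit:
{"name": "step_arm", "arguments": {
  "deltas": "0 0 0 0 -0.14; 0 0 0 0 -0.14; 0 0 0.1 0 -0.14; 0 0 0.18 0 -0.14; 0.14 -0.015 0.18 0 -0.14; 0.28 -0.03 0.18 0 -0.14; 0.28 -0.031 0.18 0 -0.14; 0.28 -0.031 0.18 0 -0.14"
}}

```text
t: 5.3
position: [0.5045, 0.0138, 0.1717]
orientation: [0.675, 0.738, -0.001, -0.001]
force: [-0.9, -0.4, -0.6]
width: 0.0378
```

Run:
```python
from h import *
snap('wrist','w3'); s=manip.sense(); print(s['t'],s['position'],R.from_quat(s['orientation']).as_matrix()[:2,0],s['force'],s['width'])
big('w3',0,0,512,384,1.56,'w3b')
```

```text
5.35 [0.50413383 0.01392277 0.17177807] [-0.08949345  0.99598739] [-0.11724621 -0.19669324 -0.18182999] 0.0381081370980859
```

View pics/w3b.png

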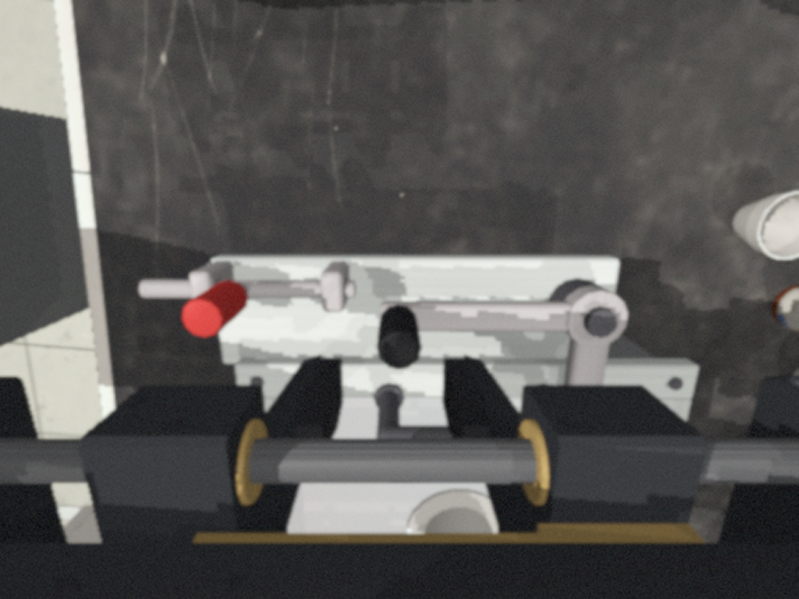

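Emit:
{"name": "step_arm", "arguments": {
  "deltas": "0.01 0 -0.08 0 -0.14; 0.01 0 -0.187 0 -0.14; 0.01 0 -0.187 0 -0.14; 0.01 0 -0.187 0 -0.14; 0.01 0 -0.187 0 -0.8; 0.01 0 -0.187 0 -0.8; 0.01 0 -0.187 0 -0.8; 0.01 0 -0.187 0 -0.8",
  "grip_force": 20
}}

```text
t: 6.35
position: [0.5074, 0.0137, 0.1167]
orientation: [0.675, 0.738, -0.001, -0.0]
force: [-4.0, 0.8, 5.8]
width: 0.0192
```

Run:
```python
from h import *
s=manip.sense();p=s['position'];print(p,s['width'],s['force'])
a=np.radians(5);ey=np.array([np.cos(a),np.sin(a)]);ex=np.array([ey[1],-ey[0]])
P=p[:2]+.105*ey
for f in np.arange(0.13,1.34,.1): print(round(f,2),((P-.105*(np.cos(f)*ey+np.sin(f)*ex)-p[:2])/.3).round(3))
```

```text
[0.50736765 0.01365738 0.11665873] 0.019197967306276365 [-3.99258282  0.84074624  5.77699664]
0.13 [-0.001  0.045]
0.23 [0.002 0.08 ]
0.33 [0.009 0.115]
0.43 [0.019 0.148]
0.53 [0.032 0.18 ]
0.63 [0.049 0.211]
0.73 [0.069 0.24 ]
0.83 [0.091 0.267]
0.93 [0.116 0.292]
1.03 [0.143 0.314]
1.13 [0.172 0.333]
1.23 [0.203 0.349]
1.33 [0.236 0.362]
```

Emit:
{"name": "step_arm", "arguments": {
  "deltas": "-0.001 0.045 0 0 -0.8; 0.002 0.08 0 0 -0.8; 0.009 0.115 0 0 -0.8; 0.019 0.148 0 0 -0.8; 0.032 0.18 0 0 -0.8; 0.049 0.211 0 0 -0.8; 0.069 0.24 0 0 -0.8; 0.091 0.267 0 0 -0.8; 0.116 0.292 0 0 -0.8; 0.143 0.314 0 0 -0.8; 0.172 0.333 0 0 -0.8; 0.203 0.349 0 0 -0.8; 0.23 0.36 0 0 -0.8; 0.23 0.36 0 0 -0.8"
}}

```text
t: 8.1
position: [0.574, 0.1331, 0.1169]
orientation: [0.673, 0.74, 0.004, -0.007]
force: [-9.3, 16.7, 2.8]
width: 0.018
```

Run:
```python
from h import *
snap('wrist','w4'); snap('top','top4'); s=manip.sense(); print(s['t'],s['position'],s['joint_pos'].round(3),s['force'],s['width'])
big('w4',0,0,512,384,1.56,'w4b'); big('top4',240,120,370,220,6,'top4b')
```

```text
8.2 [0.57394985 0.13310189 0.11686626] [-0.04   0.84  -0.455  1.769  0.537  0.657 -0.7  ] [-9.91681412 16.8498482   0.35840723] 0.0185695472495285
```

View pics/w4b.png

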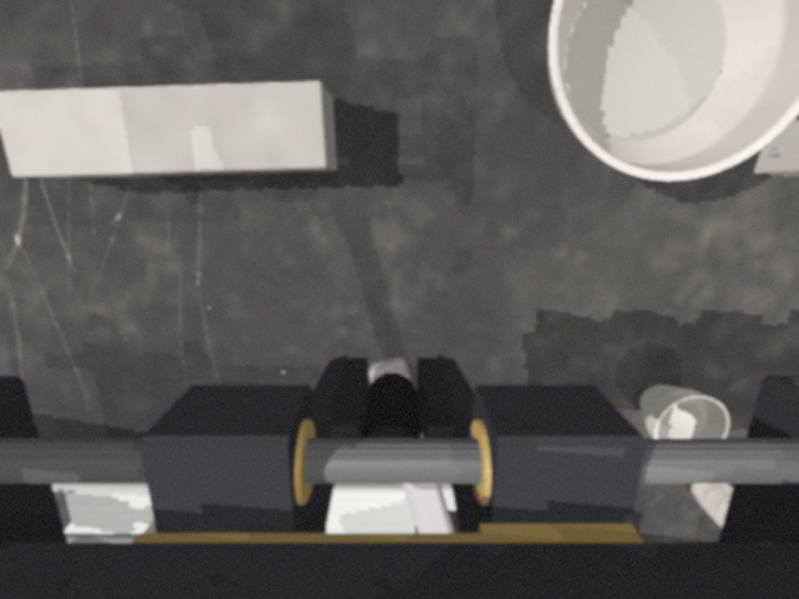

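View pics/top4b.png

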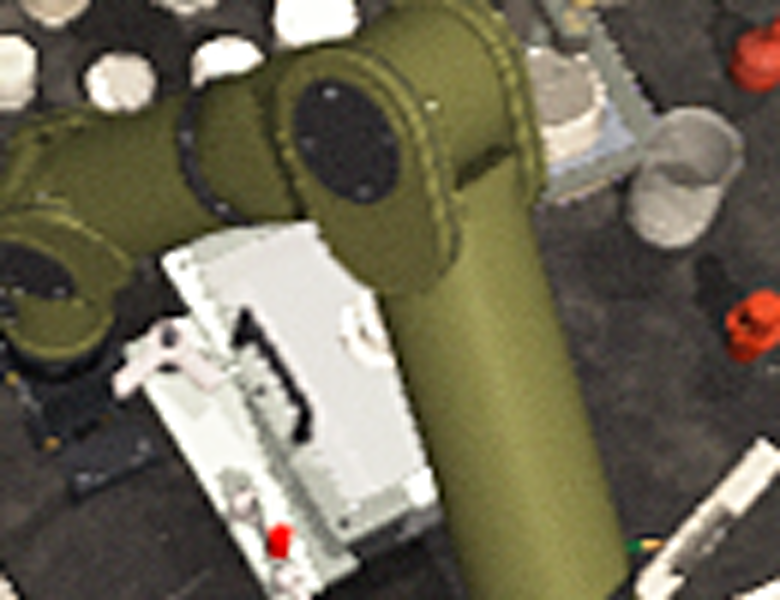

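Emit:
{"name": "step_arm", "arguments": {
  "deltas": "0 0 0 0 0.1; 0 0 0 0 0.1; 0 0 0.1 0 0.1; 0 0 0.3 0 0.1; 0 0.1 0.5 0 0.1; 0 0.2 0.7 0 0.1; 0 0.2 0.7 0 0.1"
}}

```text
t: 9.07
position: [0.5795, 0.1848, 0.3309]
orientation: [0.675, 0.738, 0.005, 0.002]
force: [0.3, 0.3, 0.1]
width: 0.0488
```

Run:
```python
from h import *
snap('wrist','w5'); s=manip.sense(); print(s['t'],s['position'],s['joint_pos'].round(3),s['force'],s['width'])
big('w5',0,0,512,384,1.56,'w5b')
W,im=cloud('w5'); z=W[...,2]
m=(z>.14)&(z<.16)&(im.max(-1)<90)
n,l,st,ce=cv2.connectedComponentsWithStats(m.astype(np.uint8))
for i in range(1,n):
    if st[i,4]>20: print(ce[i],st[i,4],np.median(W[l==i],0).round(4))
```

```text
9.125 [0.57907316 0.18337764 0.32930035] [-0.065  0.613 -0.573  1.493  0.353  1.134 -0.614] [0.32348894 0.9648325  0.67613853] 0.04864569640850103
[241.675   220.25625] 160 [0.574  0.1245 0.1476]
```

View pics/w5b.png

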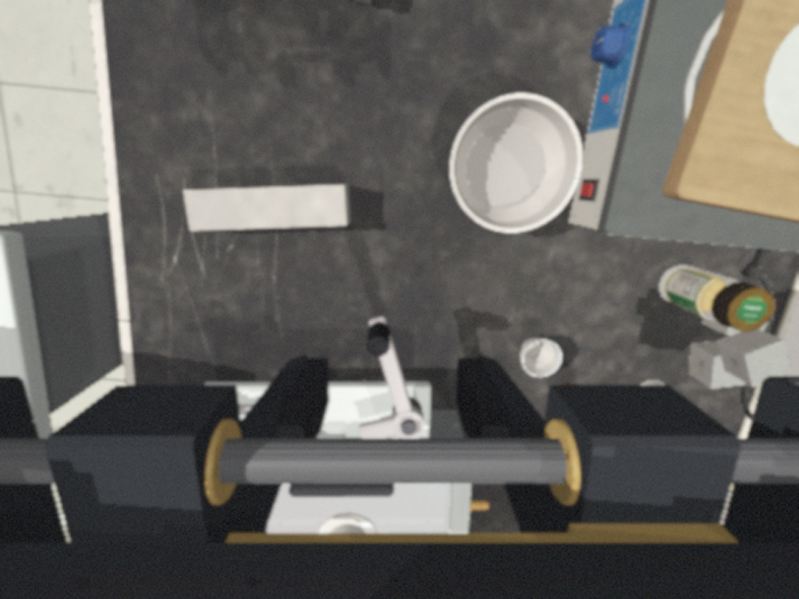

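Emit:
{"name": "step_arm", "arguments": {
  "deltas": "-0.01 -0.1 0 -0.03 0.2; -0.03 -0.25 0 -0.06 0.2; -0.05 -0.4 0 -0.09 0.2; -0.07 -0.55 0 -0.12 0.2; -0.092 -0.724 -0.1 -0.15 0.2; -0.092 -0.724 -0.2 -0.18 0.2; -0.092 -0.724 -0.3 -0.21 0.2; -0.092 -0.724 -0.4 -0.24 0.2; -0.092 -0.724 -0.4 -0.25 0.2; -0.092 -0.724 -0.4 -0.25 0.2; -0.092 -0.724 -0.4 -0.25 0.2"
}}

```text
t: 10.5
position: [0.5498, -0.0363, 0.2057]
orientation: [0.999, 0.044, -0.0, 0.0]
force: [-0.0, -0.6, -0.3]
width: 0.0529
```

Run:
```python
from h import *
snap('wrist','w6'); s=manip.sense(); print(s['t'],s['position'],s['joint_pos'].round(3),s['force'],s['width'],R.from_quat(s['orientation']).as_matrix()[:2,0])
big('w6',0,0,512,384,1.56,'w6b')
W,im=cloud('w6'); z=W[...,2]
```

```text
10.55 [ 0.5500319  -0.03607386  0.2059127 ] [ 0.053  0.634 -0.118  1.828  0.111  0.686 -1.61 ] [-0.34221105 -0.34879393 -0.48005991] 0.052942658874483677 [0.99606937 0.08857602]
```

View pics/w6b.png

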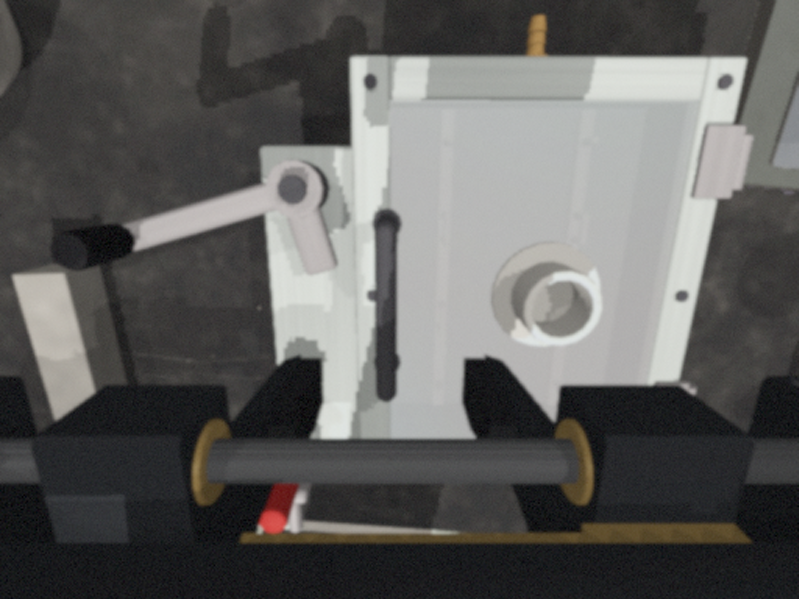

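Emit:
{"name": "step_arm", "arguments": {
  "deltas": "0.005 0.007 -0.15 0 0.2; 0.005 0.007 -0.28 0 0.2; 0.005 0.007 -0.3 0 0.2; 0.005 0.007 -0.3 0 0.2; 0.005 0.007 -0.3 0 -0.9; 0.005 0.007 -0.3 0 -0.9; 0.005 0.007 -0.3 0 -0.9; 0.005 0.007 -0.3 0 -0.9; 0.005 0.007 -0.3 0 -0.9",
  "grip_force": 30
}}

```text
t: 11.68
position: [0.5518, -0.0327, 0.1162]
orientation: [0.999, 0.045, 0.0, -0.0]
force: [-0.1, 0.5, 1.3]
width: 0.0105
```

Run:
```python
from h import *
s=manip.sense();p=s['position'];print(p,s['width'],s['force'])
a=np.radians(5);ex=np.array([np.sin(a),-np.cos(a)])
r=np.array([-.205,.048])
for f in np.arange(0,1.61,.1):
    c,sn=np.cos(f),np.sin(f)
    # rotate: bar at (-205,48) ; opening raises: rotate clockwise in (x,z)
    x=r[0]*c+r[1]*sn; z=-r[0]*sn+r[1]*c
    dx,dz=x-r[0],z-r[1]
    print(round(f,1),(np.r_[dx*ex,dz]/.3).round(3))
```

```text
[ 0.55177831 -0.03265198  0.11616114] 0.01054391913938527 [-0.10675496  0.53092232  1.28541125]
0.0 [ 0. -0.  0.]
0.1 [ 0.002 -0.019  0.067]
0.2 [ 0.004 -0.045  0.133]
0.3 [ 0.007 -0.078  0.195]
0.4 [ 0.01  -0.116  0.253]
0.5 [ 0.014 -0.16   0.308]
0.6 [ 0.018 -0.209  0.358]
0.7 [ 0.023 -0.263  0.403]
0.8 [ 0.028 -0.321  0.442]
0.9 [ 0.033 -0.382  0.475]
1.0 [ 0.039 -0.447  0.501]
1.1 [ 0.045 -0.514  0.522]
1.2 [ 0.051 -0.583  0.535]
1.3 [ 0.057 -0.652  0.541]
1.4 [ 0.063 -0.722  0.541]
1.5 [ 0.069 -0.792  0.533]
1.6 [ 0.075 -0.86   0.518]
```

Run:
```python
from h import *
for t in ['top0','scene0','w1']:
    W,im=cloud(t); m=(W[...,0]>.4)&(W[...,0]<.85)&(W[...,1]<-.25)&(W[...,1]>-.5)&(W[...,2]>.08)&(W[...,2]<.4)
    H={}
    for p in W[m]:
        k=(int(p[0]//.05*5),int(p[1]//.05*5)); H[k]=max(H.get(k,0),round(float(p[2]),2))
    print(t,sorted(H.items()))
```

```text
top0 [((45, -45), 0.08), ((45, -30), 0.09), ((55, -50), 0.11), ((55, -45), 0.11), ((55, -40), 0.11), ((60, -50), 0.11), ((60, -45), 0.12), ((60, -40), 0.11), ((65, -40), 0.35), ((65, -35), 0.28), ((70, -45), 0.25), ((70, -40), 0.34), ((70, -35), 0.35), ((75, -40), 0.29), ((75, -35), 0.29), ((80, -40), 0.29), ((80, -35), 0.28)]
scene0 [((45, -30), 0.09), ((60, -45), 0.11), ((60, -40), 0.1), ((65, -40), 0.34), ((65, -35), 0.33), ((70, -45), 0.24), ((70, -40), 0.34), ((70, -35), 0.34), ((75, -40), 0.29), ((75, -35), 0.28)]
w1 [((45, -30), 0.09), ((55, -50), 0.11), ((55, -45), 0.11), ((55, -40), 0.11), ((60, -50), 0.11), ((60, -45), 0.11), ((60, -40), 0.11), ((75, -35), 0.08)]
```

Emit:
{"name": "step_arm", "arguments": {
  "deltas": "0.002 -0.019 0.067 0 -0.9; 0.004 -0.045 0.133 0 -0.9; 0.007 -0.078 0.195 0 -0.9; 0.01 -0.116 0.253 0 -0.9; 0.014 -0.16 0.308 0 -0.9; 0.018 -0.209 0.358 0 -0.9; 0.023 -0.263 0.403 0 -0.9; 0.028 -0.321 0.442 0 -0.9; 0.033 -0.382 0.475 0 -0.9; 0.039 -0.447 0.501 0 -0.9; 0.045 -0.514 0.522 0 -0.9; 0.051 -0.583 0.535 0 -0.9; 0.057 -0.652 0.541 0 -0.9; 0.063 -0.722 0.541 0 -0.9; 0.069 -0.792 0.533 0 -0.9; 0.069 -0.792 0.533 0 -0.9"
}}

```text
t: 13.68
position: [0.5716, -0.2719, 0.274]
orientation: [0.999, 0.043, -0.001, -0.0]
force: [2.8, -0.3, -13.4]
width: 0.0101
```

Run:
```python
from h import *
snap('wrist','w7'); s=manip.sense(); print(s['t'],s['position'],s['joint_pos'].round(3),s['force'],s['width'])
snap('scene','s7');big('s7',190,130,400,290,3.8,'s7b')
big('w7',0,0,512,384,1.56,'w7b')
```

```text
13.725 [ 0.57154492 -0.27154207  0.27412368] [ 0.454  0.662 -0.153  1.496  0.113  0.995 -1.212] [ 3.41845344e+00 -6.18017982e-03 -1.45619682e+01] 0.009921352848396516
```

View pics/w7b.png

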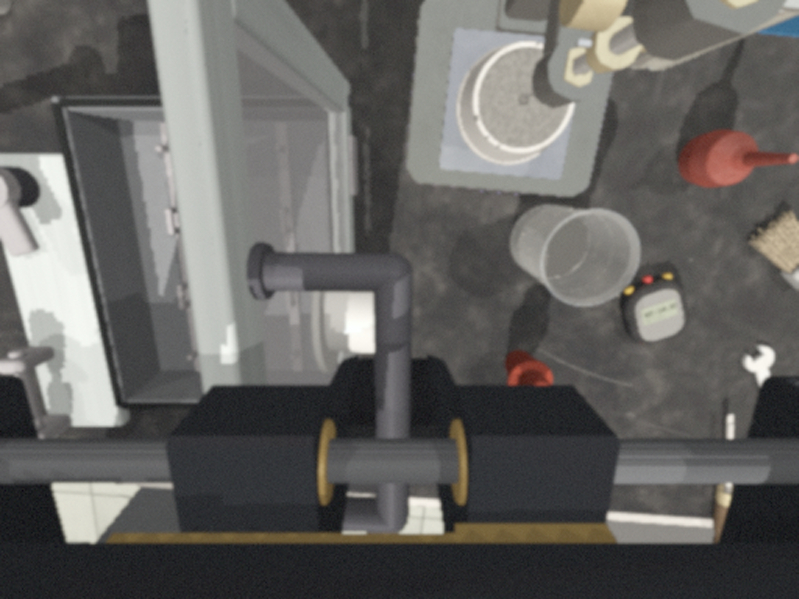

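View pics/s7b.png

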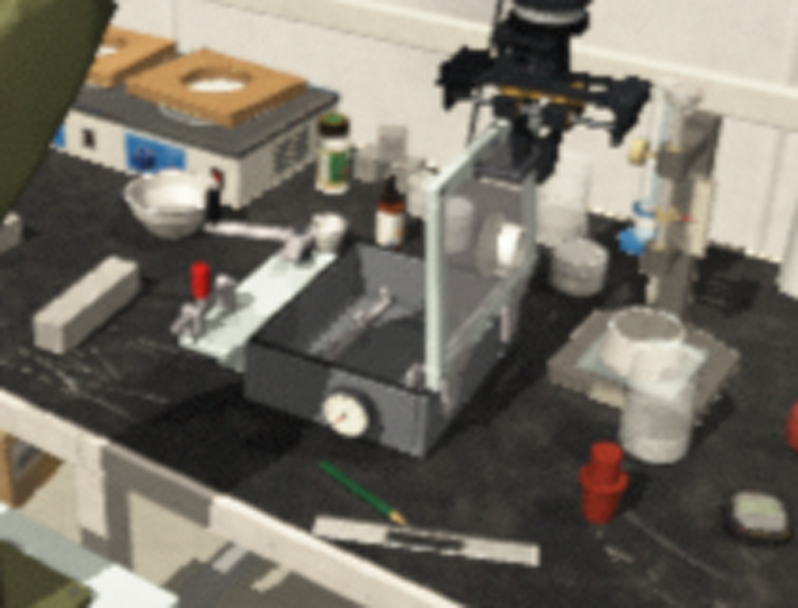

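Emit:
{"name": "step_arm", "arguments": {
  "deltas": "0 0 0 0 -0.4; 0 0 0 0 -0.4; 0 0 0.1 0 -0.4; 0 0 0.25 0 -0.4; -0.03 0.1 0.4 0 -0.4; -0.08 0.25 0.5 0 0.3; -0.14 0.4 0.5 0 0.3; -0.14 0.55 0.5 0 0.3; -0.14 0.55 0.5 0 0.3"
}}

```text
t: 14.9
position: [0.5307, -0.1014, 0.428]
orientation: [0.999, 0.048, 0.002, -0.0]
force: [0.1, -0.2, 0.4]
width: 0.057
```

Run:
```python
from h import *
snap('wrist','w8'); s=manip.sense(); print(s['t'],s['position'],s['joint_pos'].round(3),s['force'],s['width'])
big('w8',0,0,512,384,1.56,'w8b')
```

```text
14.95 [ 0.53068407 -0.10447516  0.4275776 ] [ 0.229  0.392 -0.188  1.517  0.077  1.237 -1.449] [ 0.32954612 -0.10690089 -1.3185214 ] 0.057420544480344136
```

View pics/w8b.png

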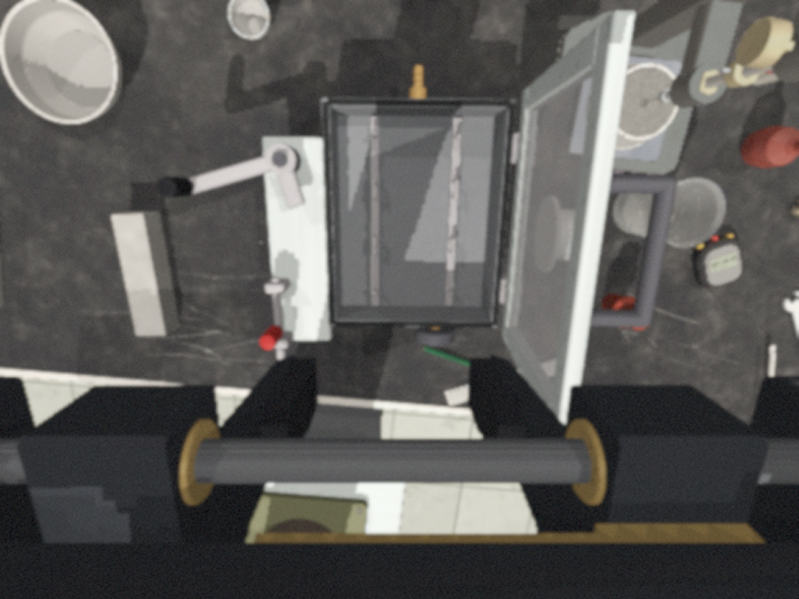

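Run:
```python
from h import *
W,im=cloud('w8')
a=np.radians(5);ey=np.array([np.cos(a),np.sin(a)]);ex=np.array([ey[1],-ey[0]])
O=np.array([.5576,-.1207])
X=(W[...,:2]-O)@ex;Y=(W[...,:2]-O)@ey;z=W[...,2]
# rim
for y in (-.08,0,.08):
    m=(abs(Y-y)<.02)&(z>.07)&(z<.09)&(abs(X)<.12); x=X[m]; print('rim x at y',y,np.percentile(x[x<0],[2,50,98]).round(4),np.percentile(x[x>0],[2,50,98]).round(4))
for xx in (-.06,0,.06):
    m=(abs(X-xx)<.02)&(z>.07)&(z<.09)&(abs(Y)<.15); y=Y[m]; print('rim y at x',xx,np.percentile(y[y<0],[2,50,98]).round(4),np.percentile(y[y>0],[2,50,98]).round(4))
m=(abs(X)<.08)&(abs(Y)<.112)&(z<.06)
h,xe,ye=np.histogram2d(X[m&(z>.021)&(z<.03)],Y[m&(z>.021)&(z<.03)],bins=[np.arange(-.08,.081,.005),np.arange(-.12,.121,.02)])
for i in range(len(h)): print(round(xe[i],3),h[i].astype(int).tolist())
mm=m&(z>.033); 
for x0 in (-.05,.05):
    s=mm&(abs(X-x0)<.02); hh,_=np.histogram(Y[s],np.arange(-.115,.116,.005)); print(x0,[(round(-.115+.005*i,3),int(v)) for i,v in enumerate(hh) if v])
im2=cv2.imread('pics/w8.png')[50:220,190:345]; cv2.imwrite('pics/w8c.png',cv2.resize(im2,None,fx=3.5,fy=3.5,interpolation=cv2.INTER_CUBIC))
```

```text
rim x at y -0.08 [-0.1193 -0.1037 -0.0888] [0.101  0.1064 0.1127]
rim x at y 0 [-0.1193 -0.1039 -0.0887] [0.101  0.1044 0.1107]
rim x at y 0.08 [-0.1192 -0.103  -0.0888] [0.101  0.1065 0.1125]
rim y at x -0.06 [-0.1282 -0.1217 -0.1184] [0.1211 0.1247 0.1312]
rim y at x 0 [-0.1265 -0.1215 -0.1184] [0.1211 0.125  0.1301]
rim y at x 0.06 [-0.149  -0.1221 -0.1184] [0.1214 0.1255 0.1308]
-0.08 [0, 0, 0, 0, 0, 0, 0, 0, 0, 0, 0, 0]
-0.075 [0, 0, 0, 0, 0, 0, 0, 0, 0, 0, 0, 0]
-0.07 [0, 0, 0, 0, 0, 0, 0, 0, 0, 0, 0, 0]
-0.065 [0, 0, 0, 0, 0, 0, 0, 0, 0, 0, 0, 0]
-0.06 [0, 0, 0, 0, 0, 0, 0, 0, 0, 0, 0, 0]
-0.055 [0, 0, 0, 0, 0, 0, 0, 0, 0, 0, 0, 0]
-0.05 [11, 16, 20, 14, 10, 19, 21, 5, 14, 22, 15, 10]
-0.045 [10, 14, 19, 12, 3, 20, 19, 5, 14, 22, 18, 16]
-0.04 [6, 9, 9, 10, 9, 10, 11, 10, 8, 11, 11, 7]
-0.035 [0, 0, 0, 0, 0, 0, 0, 0, 0, 0, 0, 0]
-0.03 [0, 0, 0, 0, 0, 0, 0, 0, 0, 0, 0, 0]
-0.025 [0, 0, 0, 0, 0, 0, 0, 0, 0, 0, 0, 0]
-0.02 [0, 0, 0, 0, 0, 0, 0, 0, 0, 0, 0, 0]
-0.015 [0, 0, 0, 0, 0, 0, 0, 0, 0, 0, 0, 0]
-0.01 [0, 0, 0, 0, 0, 0, 0, 0, 0, 0, 0, 0]
-0.005 [0, 0, 0, 0, 0, 0, 0, 0, 0, 
[... 376 characters left out ...]
, 0, 0, 0, 0]
0.045 [0, 0, 0, 0, 0, 0, 0, 0, 0, 0, 0, 0]
0.05 [10, 19, 19, 19, 19, 20, 19, 20, 19, 21, 24, 17]
0.055 [10, 14, 25, 12, 6, 20, 29, 6, 18, 22, 27, 12]
0.06 [2, 7, 2, 6, 2, 10, 3, 2, 3, 10, 5, 6]
0.065 [0, 0, 0, 0, 0, 0, 0, 0, 0, 0, 0, 0]
0.07 [0, 0, 0, 0, 0, 0, 0, 0, 0, 0, 0, 0]
0.075 [0, 0, 0, 0, 0, 0, 0, 0, 0, 0, 0, 0]
-0.05 [(-0.1, 2), (-0.095, 6), (-0.045, 8), (-0.04, 6), (-0.035, 9), (-0.03, 6), (-0.025, 6), (0.02, 2), (0.025, 8), (0.03, 11), (0.035, 12), (0.04, 12), (0.045, 4), (0.09, 2), (0.095, 9)]
0.05 [(-0.1, 1), (-0.095, 8), (-0.045, 6), (-0.04, 9), (-0.035, 7), (-0.03, 10), (-0.025, 6), (0.025, 10), (0.03, 9), (0.035, 6), (0.04, 9), (0.045, 6), (0.09, 2), (0.095, 9)]
```

View pics/w8c.png

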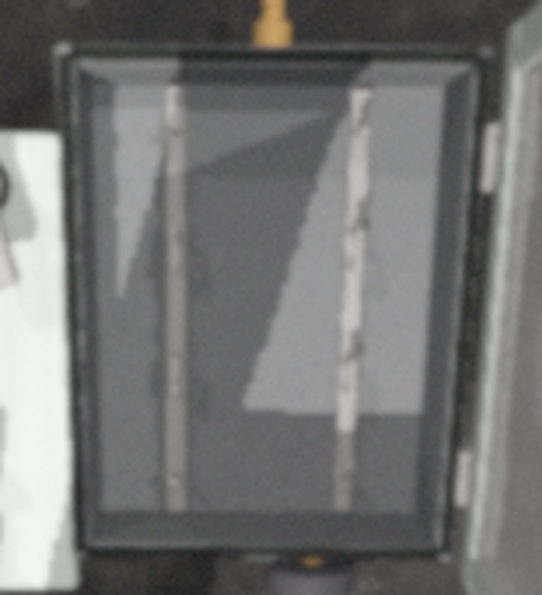

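```bash
cat >> h.py <<'E'
def prisms(tag,lo=.033,hi=.048):
    W,im=cloud(tag);z=W[...,2]
    m=(z>lo)&(z<hi)&(im.min(-1)>90)&(im.max(-1).astype(int)-im.min(-1)<50)
    m=cv2.morphologyEx(m.astype(np.uint8),cv2.MORPH_OPEN,np.ones((3,3)))
    n,l,st,ce=cv2.connectedComponentsWithStats(m)
    for i in range(1,n):
        if st[i,4]>250:
            p=W[l==i]; print(ce[i].round(),st[i,4],p.mean(0).round(4),cv2.minAreaRect((p[:,:2]*1000).astype(np.float32)))
E
python3 -c "
from h import *
prisms('w8'); prisms('top4')"
```

```text
[21. 32.] 779 [0.7013 0.3162 0.0405] ((696.8082885742188, 303.7937316894531), (64.50472259521484, 114.67826080322266), 75.92344665527344)
[ 89. 175.] 1665 [0.4559 0.2158 0.0402] ((451.6343994140625, 216.70362854003906), (159.27256774902344, 41.78553009033203), 6.51424503326416)
```

Emit:
{"name": "step_arm", "arguments": {
  "deltas": "-0.05 0.2 0 0 0.6; -0.1 0.4 0 0 0.6; -0.16 0.6 -0.1 0 0.6; -0.22 0.8 -0.25 0 0.6; -0.26 1 -0.4 0.003 0.6; -0.26 1 -0.6 0.003 0.6; -0.26 1 -0.6 0.003 0.6; -0.26 1 -0.6 0.003 0.6"
}}

```text
t: 15.95
position: [0.4526, 0.1931, 0.245]
orientation: [0.999, 0.053, -0.001, 0.001]
force: [0.2, -0.1, -0.5]
width: 0.0703
```

Run:
```python
from h import *
snap('wrist','w9'); s=manip.sense(); print(s['t'],s['position'],s['joint_pos'].round(3),s['force'],s['width'],R.from_quat(s['orientation']).as_matrix()[:2,0])
big('w9',0,0,512,384,1.56,'w9b'); prisms('w9')
```

```text
16.0 [0.45353743 0.1931311  0.24620686] [-0.335  0.513 -0.248  1.944  0.188  0.706 -2.161] [0.38687405 0.57499706 0.62349035] 0.07065040924985098 [0.99440289 0.10565301]
[ 56. 138.] 4337 [0.4682 0.4418 0.0401] ((462.5959167480469, 443.85015869140625), (41.4045295715332, 160.1365509033203), 83.57524871826172)
[232. 165.] 3667 [0.4566 0.2178 0.0403] ((451.8778076171875, 217.31236267089844), (159.46429443359375, 40.19193649291992), 6.9523491859436035)
```

View pics/w9b.png

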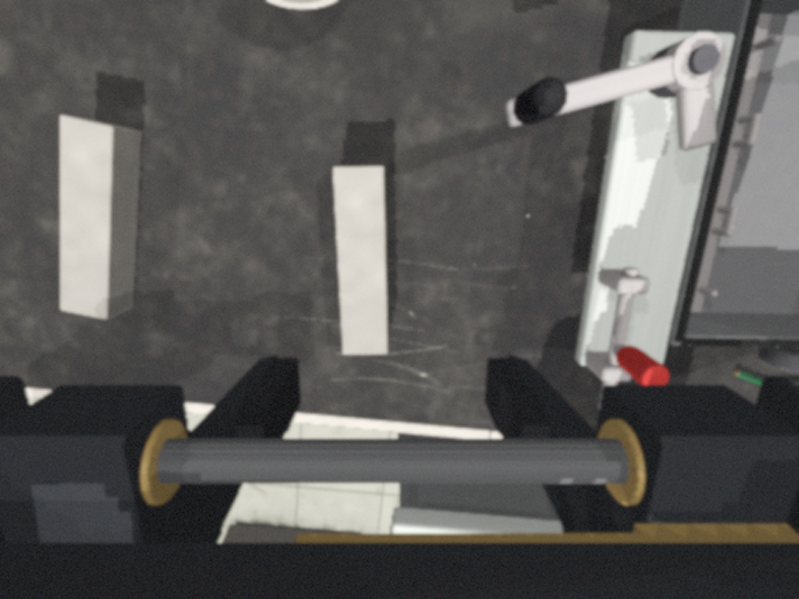

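Emit:
{"name": "step_arm", "arguments": {
  "deltas": "-0.003 0.081 -0.15 0.0025 0.6; -0.003 0.081 -0.35 0.0025 0.6; -0.003 0.081 -0.55 0.0025 0.6; -0.003 0.081 -0.7 0.0025 0.6; -0.003 0.081 -0.784 0.0025 0.6; -0.003 0.081 -0.784 0.0025 0.6; -0.003 0.081 -0.784 0.0025 -0.3; -0.003 0.081 -0.784 0.0025 -0.3; -0.003 0.081 -0.784 0.0025 -0.3; -0.003 0.081 -0.784 0.0025 -0.3",
  "grip_force": 45
}}

```text
t: 17.25
position: [0.4522, 0.2187, 0.0117]
orientation: [0.998, 0.062, 0.001, -0.0]
force: [0.1, -0.4, 7.9]
width: 0.0396
```

Emit:
{"name": "step_arm", "arguments": {
  "deltas": "0 0 0.1 0 -0.3; 0 0 0.25 0 -0.3; 0 0 0.4 0 -0.3; 0.02 -0.1 0.55 0.02 -0.3; 0.06 -0.22 0.63 0.045 -0.3; 0.1 -0.36 0.63 0.07 -0.3; 0.15 -0.5 0.63 0.095 -0.3; 0.2 -0.65 0.63 0.12 -0.3; 0.25 -0.8 0.63 0.145 -0.3; 0.3 -0.9 0.63 0.17 -0.3; 0.358 -1 0.63 0.195 -0.3; 0.358 -1 0.63 0.22 -0.3; 0.358 -1 0.63 0.2446 -0.3; 0.358 -1 0.63 0.2446 -0.3",
  "grip_force": 55
}}

```text
t: 19.0
position: [0.5576, -0.0821, 0.1986]
orientation: [0.676, 0.737, -0.001, -0.001]
force: [0.7, 0.2, -5.6]
width: 0.0396
```

Run:
```python
from h import *
snap('wrist','w10'); s=manip.sense(); print(s['t'],s['position'],s['joint_pos'].round(3),s['force'],s['width'],R.from_quat(s['orientation']).as_matrix()[:2,0])
big('w10',0,0,512,384,1.56,'w10b')
```

```text
19.05 [ 0.55789194 -0.08195551  0.19890521] [ 0.497  0.757 -0.761  1.776  0.658  0.885 -0.479] [ 0.56780918  0.08447051 -5.76421265] 0.03938879548513011 [-0.08623018  0.99627524]
```

View pics/w10b.png

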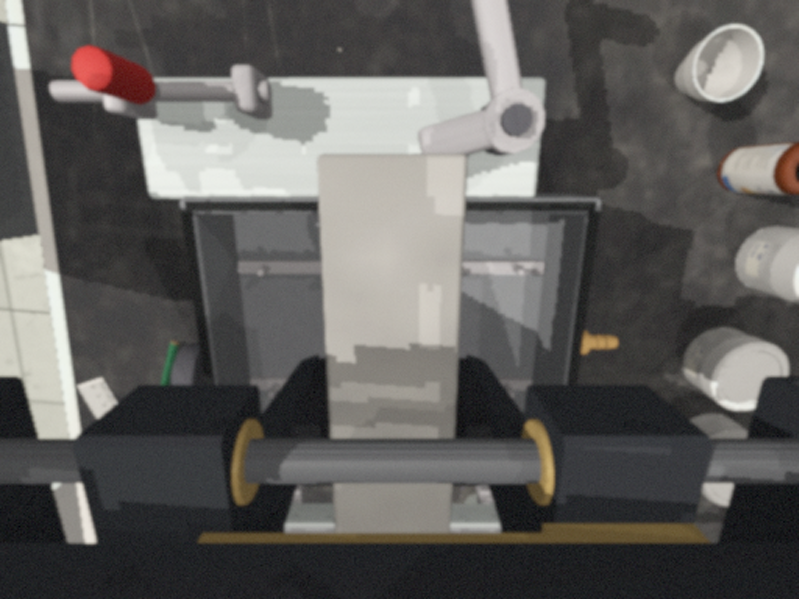

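Emit:
{"name": "step_arm", "arguments": {
  "deltas": "0.003 -0.08 0 0 -0.3; 0.005 -0.149 -0.05 0 -0.3; 0.005 -0.149 -0.15 0 -0.3; 0.005 -0.149 -0.27 0 -0.3; 0.005 -0.149 -0.37 0 -0.3; 0.005 -0.149 -0.42 0 -0.3; 0.005 -0.149 -0.42 0 -0.3"
}}

```text
t: 19.92
position: [0.5596, -0.1265, 0.0726]
orientation: [0.675, 0.738, -0.001, -0.001]
force: [-0.1, -0.1, -5.7]
width: 0.0397
```

Run:
```python
from h import *
snap('wrist','w11'); s=manip.sense(); print(s['t'],s['position'],s['joint_pos'].round(3),s['force'],s['width'],R.from_quat(s['orientation']).as_matrix()[:2,0])
big('w11',0,0,512,384,1.56,'w11b')
```

```text
19.975 [ 0.56057663 -0.12624366  0.0737188 ] [ 0.492  0.934 -0.623  1.826  0.851  0.673 -0.551] [ 0.25762876  0.35695381 -4.78722042] 0.039858093414173235 [-0.0886508   0.99606276]
```

View pics/w11b.png

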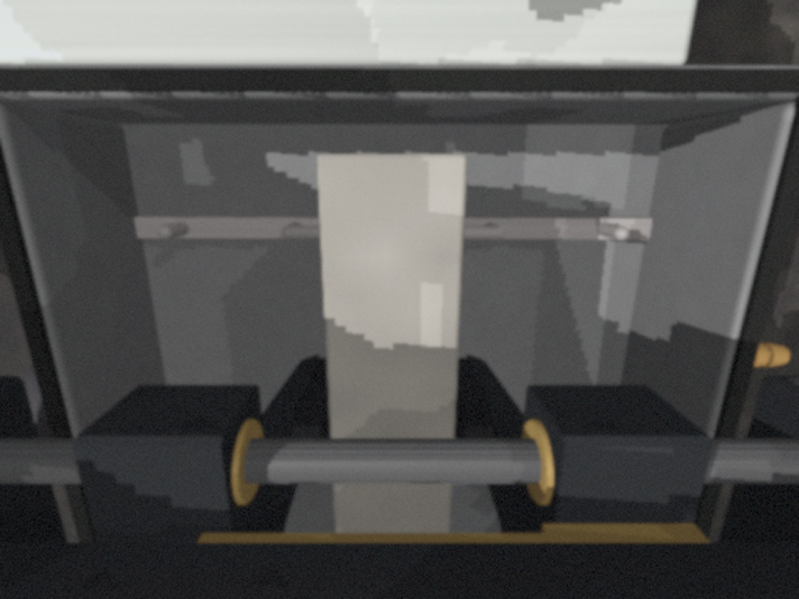

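Emit:
{"name": "step_arm", "arguments": {
  "deltas": "0 0 -0.03 0 -0.3; 0 0 -0.06 0 -0.3; 0 0 -0.09 0 -0.3; 0 0 -0.115 0 -0.3; 0 0 -0.13 0 -0.3; 0 0 -0.13 0 -0.3"
}}

```text
t: 20.72
position: [0.5606, -0.1261, 0.0348]
orientation: [0.675, 0.738, 0.0, 0.0]
force: [-0.3, -0.1, -5.5]
width: 0.0397
```

Emit:
{"name": "step_arm", "arguments": {
  "deltas": "0 0 -0.004 0 -0.3; 0 0 -0.008 0 -0.3; 0 0 -0.012 0 -0.3; 0 0 -0.012 0 -0.3"
}}

```text
t: 21.22
position: [0.5606, -0.1261, 0.0346]
orientation: [0.675, 0.738, -0.0, 0.001]
force: [-7.6, -0.3, 25.9]
width: 0.0398
```

Emit:
{"name": "step_arm", "arguments": {
  "deltas": "0 0 0.01 0 -0.3; 0 0 0.01 0 0.18; 0 0 0.01 0 0.18; 0 0 0.01 0 0.18; 0 0 0.1 0 0.18; 0 0 0.25 0 0.18; 0 0.1 0.4 0 0.18; 0 0.25 0.6 0 0.5; 0 0.35 0.8 0 0.5; 0 0.35 0.8 0 0.5"
}}

```text
t: 22.48
position: [0.5621, -0.0176, 0.2749]
orientation: [0.673, 0.739, 0.003, 0.002]
force: [-0.4, -0.4, -0.9]
width: 0.0663
```

Run:
```python
from h import *
snap('wrist','w12');snap('top','top12'); s=manip.sense(); print(s['t'],s['position'],s['joint_pos'].round(3),s['force'],s['width'],R.from_quat(s['orientation']).as_matrix()[:2,0])
big('w12',0,0,512,384,1.56,'w12b'); prisms('top12')
W,im=cloud('w12'); z=W[...,2]
m=(z>.057)&(z<.07)&(im.min(-1)>90)&(W[...,1]<-.03)
n,l,st,ce=cv2.connectedComponentsWithStats(m.astype(np.uint8)); i=1+np.argmax(st[1:,4]); p=W[l==i]; print(p.mean(0),np.median(p[:,2]),cv2.minAreaRect((p[:,:2]*1000).astype(np.float32)))
```

```text
22.575 [ 0.56120635 -0.02023628  0.27247695] [ 0.424  0.664 -0.819  1.703  0.558  1.019 -0.499] [ 0.47592784 -0.03778131  0.57400157] 0.06613449090438278 [-0.09063539  0.99588412]
[ 0.55992796 -0.11353161  0.06317396] 0.06320331342602353 ((559.9447021484375, -118.2950439453125), (39.48057556152344, 141.317138671875), 5.593203544616699)
```

View pics/w12b.png

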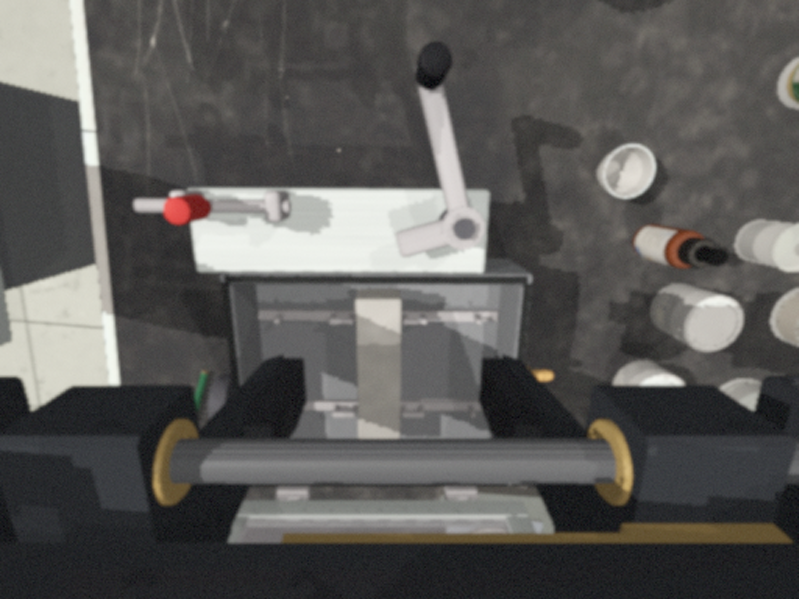

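Emit:
{"name": "step_arm", "arguments": {
  "deltas": "-0.05 0.2 0 0.03 0.6; -0.1 0.4 0 0.06 0.6; -0.15 0.6 0 0.09 0.6; -0.2 0.8 0 0.12 0.6; -0.27 1 0 0.15 0.6; -0.33 1 0 0.18 0.6; -0.33 1 0 0.218 0.6; -0.33 1 0 0.218 0.6"
}}

```text
t: 23.58
position: [0.4615, 0.2766, 0.2683]
orientation: [0.055, 0.998, -0.002, -0.002]
force: [0.3, -0.9, 0.5]
width: 0.0707
```

Emit:
{"name": "step_arm", "arguments": {
  "deltas": "0 0.15 0 0 0.6; 0 0.3 -0.1 0 0.6; 0 0.4 -0.1 0 0.6; 0 0.4 -0.1 0 0.6"
}}

```text
t: 24.08
position: [0.4608, 0.3991, 0.2384]
orientation: [0.055, 0.998, -0.001, -0.001]
force: [-0.1, -0.9, -0.6]
width: 0.0703
```

Run:
```python
from h import *
snap('wrist','w13'); s=manip.sense(); print(s['t'],s['position'],s['joint_pos'].round(3),s['force'],s['width'],np.degrees(np.arctan2(*R.from_quat(s['orientation']).as_matrix()[[1,0],0])))
big('w13',0,0,512,384,1.56,'w13b'); prisms('w13')
```

```text
24.125 [0.46144914 0.39744451 0.23878938] [-0.252  0.864 -1.069  1.589  0.802  1.187 -0.035] [ 0.17976494 -1.26179031  0.0514327 ] 0.07044766919147231 173.59606804849173
[288. 166.] 3844 [0.4577 0.4452 0.0402] ((463.24127197265625, 445.0640563964844), (40.24448013305664, 159.43736267089844), 83.65637969970703)
[160. 335.] 275 [0.6996 0.2283 0.0398] ((693.1487426757812, 230.3841552734375), (73.44676971435547, 16.151714324951172), 5.539194583892822)
```

View pics/w13b.png

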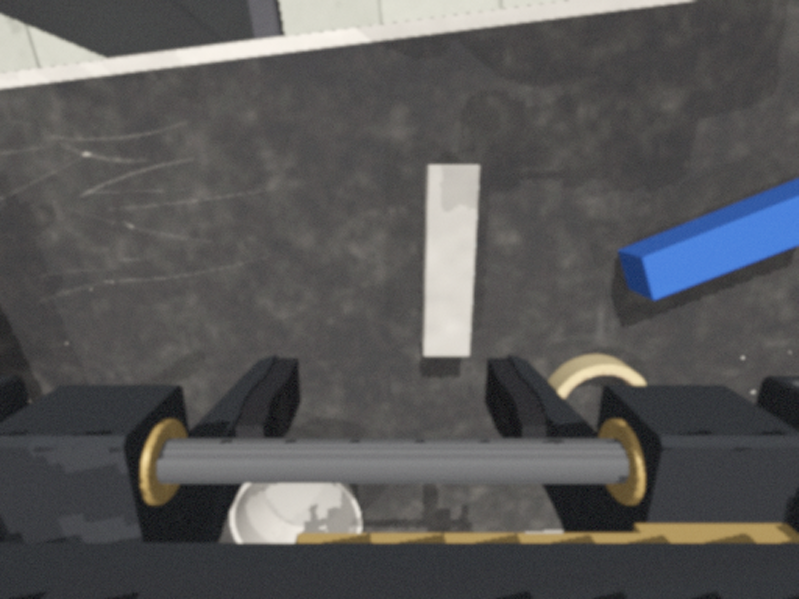

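Emit:
{"name": "step_arm", "arguments": {
  "deltas": "0.006 0.158 -0.15 0 0.6; 0.006 0.158 -0.35 0 0.6; 0.006 0.158 -0.55 0 0.6; 0.006 0.158 -0.7 0 0.6; 0.006 0.158 -0.758 0 0.6; 0.006 0.158 -0.758 0 0.6; 0.006 0.158 -0.758 0 -0.3; 0.006 0.158 -0.758 0 -0.3; 0.006 0.158 -0.758 0 -0.3; 0.006 0.158 -0.758 0 -0.3",
  "grip_force": 50
}}

```text
t: 25.38
position: [0.4636, 0.4461, 0.0147]
orientation: [0.056, 0.998, -0.0, 0.001]
force: [0.6, -1.6, 6.3]
width: 0.0395
```

Emit:
{"name": "step_arm", "arguments": {
  "deltas": "0 0 0.1 0 -0.3; 0 0 0.25 0 -0.3; 0 -0.05 0.4 0 -0.3; 0 -0.15 0.55 -0.02 -0.3; 0.01 -0.3 0.63 -0.045 -0.3; 0.02 -0.45 0.63 -0.07 -0.3; 0.03 -0.6 0.63 -0.095 -0.3; 0.04 -0.75 0.63 -0.12 -0.3; 0.05 -0.9 0.63 -0.145 -0.3; 0.06 -1 0.63 -0.17 -0.3; 0.07 -1 0.63 -0.195 -0.3; 0.087 -1 0.63 -0.218 -0.3; 0.087 -1 0.63 -0.218 -0.3",
  "grip_force": 55
}}

```text
t: 27.0
position: [0.4891, 0.1458, 0.2024]
orientation: [0.674, 0.738, -0.0, 0.0]
force: [0.3, 0.1, -5.4]
width: 0.0398
```

Emit:
{"name": "step_arm", "arguments": {
  "deltas": "0 -0.15 0 0 -0.3; 0 -0.3 0 0 -0.3; 0 -0.45 0 0 -0.3; 0 -0.6 0 0 -0.3; 0 -0.75 0 0 -0.3; 0 -0.8 0 0 -0.3; 0 -0.8 0 0 -0.3"
}}

```text
t: 27.88
position: [0.4888, -0.0944, 0.2024]
orientation: [0.675, 0.738, -0.0, -0.0]
force: [0.2, 0.8, -5.1]
width: 0.0397
```

Run:
```python
from h import *
snap('wrist','w14'); s=manip.sense(); print(s['t'],s['position'],s['joint_pos'].round(3),s['force'],s['width'],np.degrees(np.arctan2(*R.from_quat(s['orientation']).as_matrix()[[1,0],0])))
big('w14',0,0,512,384,1.56,'w14b')
```

```text
27.925 [ 0.48919697 -0.09265457  0.20265782] [ 0.576  0.681 -0.79   1.964  0.683  0.785 -0.52 ] [ 0.71042021  1.02855284 -4.90099969] 0.03930593313545737 95.22879481896767
```

View pics/w14b.png

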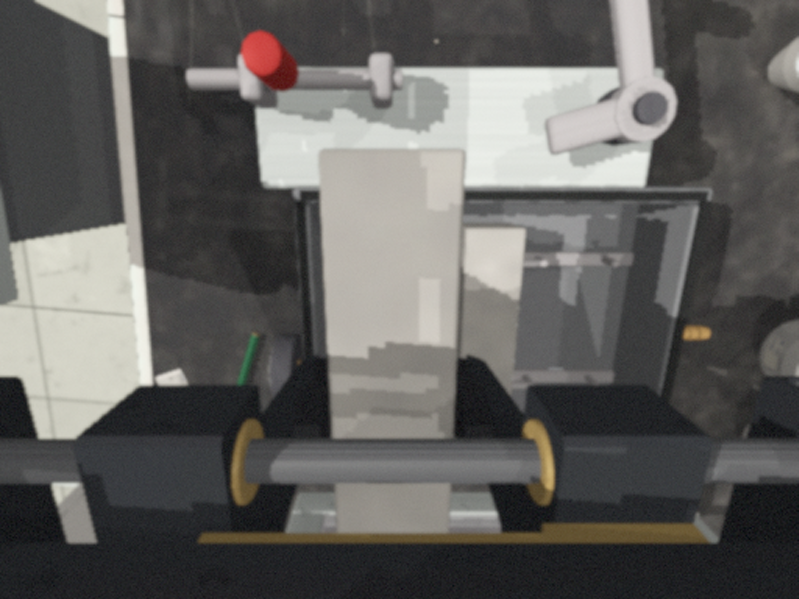

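Emit:
{"name": "step_arm", "arguments": {
  "deltas": "0.001 -0.08 0 0 -0.3; 0.001 -0.134 -0.05 0 -0.3; 0.001 -0.134 -0.15 0 -0.3; 0.001 -0.134 -0.27 0 -0.3; 0.001 -0.134 -0.37 0 -0.3; 0.001 -0.134 -0.42 0 -0.3; 0.001 -0.134 -0.42 0 -0.3"
}}

```text
t: 28.8
position: [0.4892, -0.1331, 0.0759]
orientation: [0.674, 0.738, -0.0, -0.001]
force: [0.5, -0.1, -5.2]
width: 0.0392
```

Run:
```python
from h import *
snap('wrist','w15'); s=manip.sense(); print(s['t'],s['position'],s['joint_pos'].round(3),s['force'],s['width'],np.degrees(np.arctan2(*R.from_quat(s['orientation']).as_matrix()[[1,0],0])))
big('w15',0,0,512,384,1.56,'w15b')
```

```text
28.85 [ 0.48991024 -0.13335735  0.07676535] [ 0.524  0.871 -0.584  2.027  0.958  0.541 -0.672] [ 0.22536348  0.64247977 -4.53672763] 0.039962676862207204 95.17284704724983
```

View pics/w15b.png

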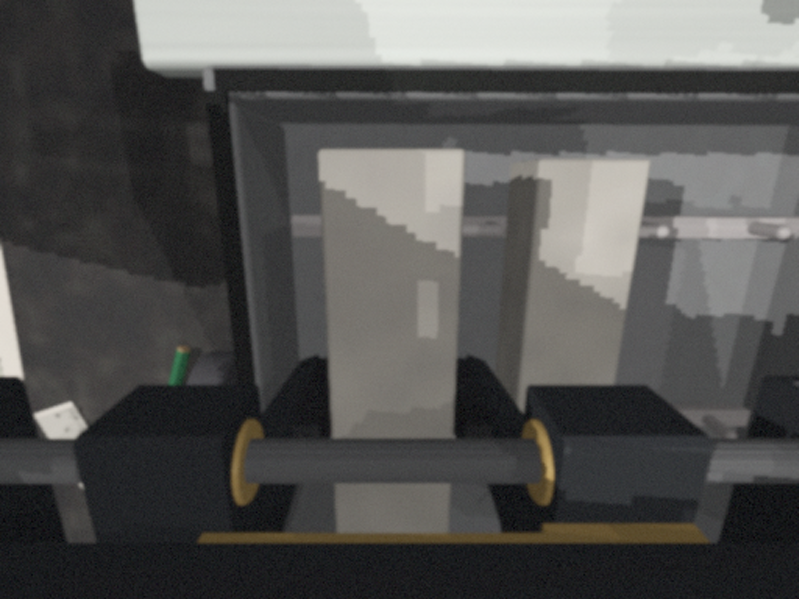

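Prism is over bay 1, with the first one seated in bay 2. Lower slowly.

Emit:
{"name": "step_arm", "arguments": {
  "deltas": "0 0 -0.03 0 -0.3; 0 0 -0.06 0 -0.3; 0 0 -0.09 0 -0.3; 0 0 -0.115 0 -0.3; 0 0 -0.127 0 -0.3; 0 0 -0.132 0 -0.3; 0 0 -0.132 0 -0.3"
}}

```text
t: 29.72
position: [0.4895, -0.1339, 0.0376]
orientation: [0.675, 0.738, -0.0, 0.0]
force: [-1.9, 0.2, 2.0]
width: 0.0394
```

Emit:
{"name": "step_arm", "arguments": {
  "deltas": "0 0 0 0 0.15; 0 0 0 0 0.15; 0 0 0 0 0.15; 0 0 0.1 0 0.15; 0 0 0.25 0 0.15; 0 0.1 0.4 0 0.15; 0.1 0.25 0.7 0 0.15; 0.2 0.4 0.9 0 0.15; 0.2 0.4 1 0 0.15; 0.2 0.4 1 0 0.15"
}}

```text
t: 30.98
position: [0.5515, -0.0111, 0.3409]
orientation: [0.674, 0.739, 0.003, 0.002]
force: [0.9, 0.9, -0.5]
width: 0.0505
```

Run:
```python
from h import *
snap('wrist','w16');snap('scene','s16'); s=manip.sense(); print(s['t'],s['position'],s['joint_pos'].round(3),s['force'],s['width'],np.degrees(np.arctan2(*R.from_quat(s['orientation']).as_matrix()[[1,0],0])))
big('w16',0,0,512,384,1.56,'w16b'); big('s16',150,120,430,330,2.85,'s16b'); prisms('w16',.055,.07)
W,im=cloud('s16'); z=W[...,2]
# lid bar in scene: dark pixels high
for t in ['s16','w16']:
    W,im=cloud(t);z=W[...,2]
    m=(z>.25)&(z<.34)&(W[...,1]<-.18)&(W[...,1]>-.34)&(W[...,0]>.4)&(W[...,0]<.72)
    p=W[m]; d=m&(im.max(-1)<100); print(t,m.sum(),d.sum(),np.median(p,0) if len(p) else 0,np.median(W[d],0))
```

```text
31.075 [ 0.55129521 -0.0119329   0.33971536] [ 0.453  0.586 -0.882  1.634  0.487  1.15  -0.457] [ 1.13154823  0.89068475 -0.84989366] 0.050928509834304435 95.22667427440894
[458.   3.] 281 [0.8123 0.2291 0.0618] ((812.6036376953125, 229.0418243408203), (2.7360589504241943, 84.12627410888672), 89.19361877441406)
[433. 198.] 765 [ 0.8592 -0.0456  0.057 ] ((859.6192626953125, -46.173946380615234), (52.39629364013672, 52.29533386230469), 20.20269203186035)
[209. 221.] 1639 [ 0.4918 -0.1169  0.0631] ((489.765625, -133.80548095703125), (39.98159408569336, 160.79818725585938), 5.219661712646484)
[250. 227.] 2096 [ 0.5607 -0.123   0.0631] ((561.158447265625, -127.86419677734375), (39.96929168701172, 160.3640594482422), 5.117746829986572)
[499. 201.] 274 [ 0.9653 -0.0383  0.0623] ((969.4469604492188, -41.36832809448242), (21.46710968017578, 56.36972427368164), 0.3253903388977051)
s16 623 164 [ 0.54159277 -0.23343491  0.29269919] [ 0.58209523 -0.2388402   0.29332134]
w16 0 0 0 [nan nan nan]
  return _methods._mean(a, axis=axis, dtype=dtype,
  ret = um.true_divide(
```

View pics/w16b.png

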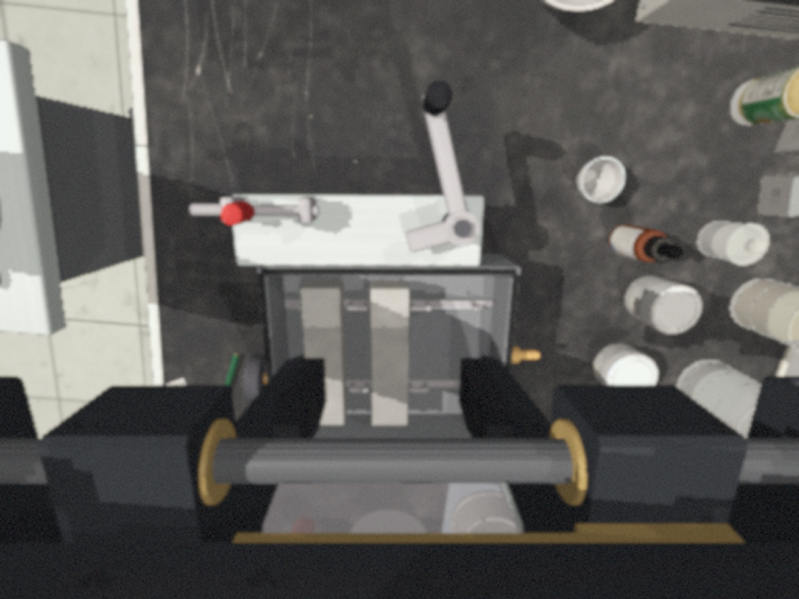

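View pics/s16b.png

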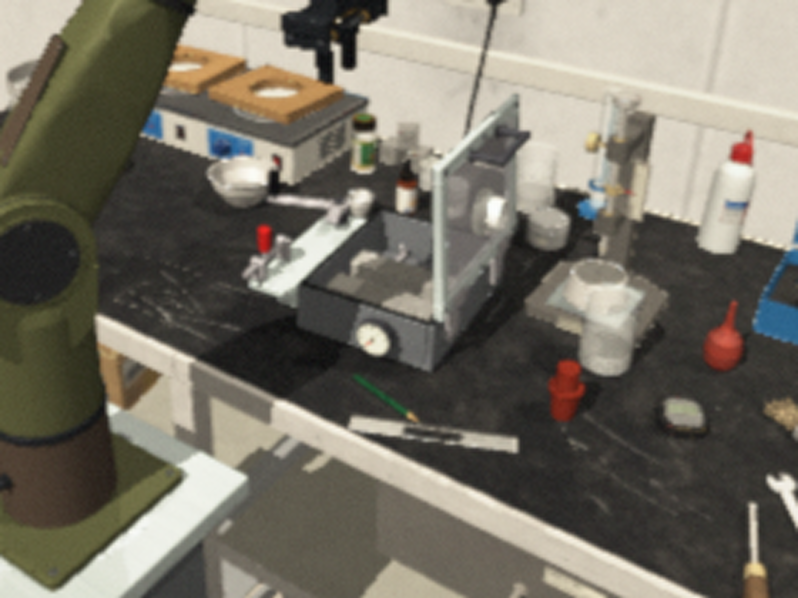

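Emit:
{"name": "step_arm", "arguments": {
  "deltas": "0 0 0.15 -0.03 -0.4; 0.02 -0.1 0.27 -0.06 -0.4; 0.03 -0.25 0.27 -0.09 -0.4; 0.04 -0.4 0.27 -0.12 -0.4; 0.05 -0.55 0.27 -0.15 -0.4; 0.06 -0.7 0.27 -0.18 -0.4; 0.068 -0.865 0.27 -0.21 -0.4; 0.068 -0.865 0.27 -0.25 -0.4; 0.068 -0.865 0.27 -0.25 -0.4; 0.068 -0.865 0.27 -0.25 -0.4"
}}

```text
t: 32.33
position: [0.5689, -0.2743, 0.4162]
orientation: [0.999, 0.044, -0.002, -0.0]
force: [-0.2, -0.3, 0.4]
width: 0.0264
```

Run:
```python
from h import *
snap('wrist','w17'); s=manip.sense(); print(s['t'],s['position'],s['joint_pos'].round(3),s['width'],np.degrees(np.arctan2(*R.from_quat(s['orientation']).as_matrix()[[1,0],0])))
big('w17',0,0,512,384,1.56,'w17b')
W,im=cloud('w17'); z=W[...,2]
m=(z>.27)&(z<.33)&(im.max(-1)<110)&(W[...,1]<-.25); 
n,l,st,ce=cv2.connectedComponentsWithStats(m.astype(np.uint8))
for i in range(1,n):
    if st[i,4]>60: p=W[l==i]; print(ce[i],st[i,4],np.median(p,0),p.min(0),p.max(0))
```

```text
32.375 [ 0.56911119 -0.27404823  0.41661264] [ 0.607  0.58  -0.454  1.247  0.248  1.372 -1.312] 0.02655132953885008 5.155981022439189
[247.5311943  170.98930481] 561 [ 0.59756121 -0.27373943  0.29817857] [ 0.52108675 -0.28178556  0.29446243] [ 0.62296864 -0.25010716  0.30108624]
[237.79285714 214.86785714] 280 [ 0.53199814 -0.26697589  0.29780888] [ 0.52211283 -0.2722575   0.29245028] [ 0.57724468 -0.25017962  0.30017737]
```

View pics/w17b.png

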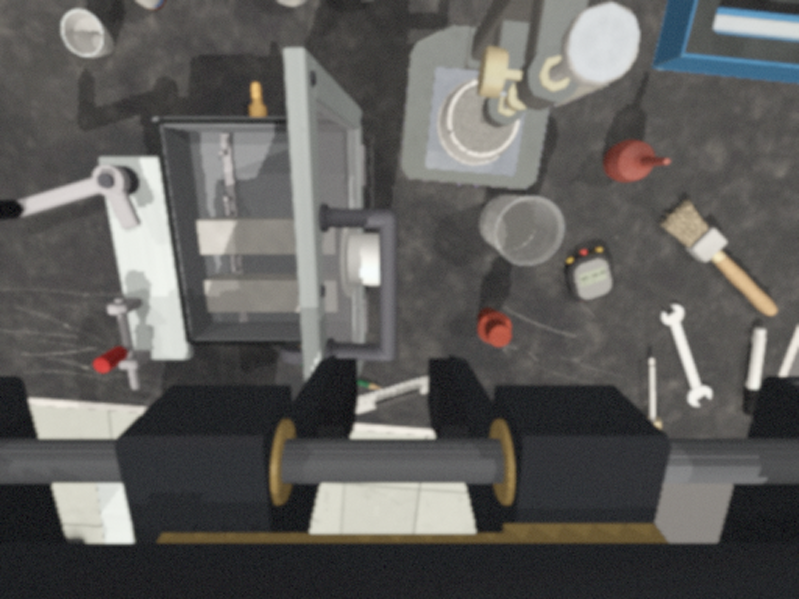

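Emit:
{"name": "step_arm", "arguments": {
  "deltas": "0.008 0.004 -0.15 0 -0.4; 0.008 0.004 -0.3 0 -0.4; 0.008 0.004 -0.42 0 -0.4; 0.008 0.004 -0.478 0 -0.4; 0.008 0.004 -0.478 0 -0.4; 0.008 0.004 -0.478 0 -0.9; 0.008 0.004 -0.478 0 -0.9; 0.008 0.004 -0.478 0 -0.9",
  "grip_force": 25
}}

```text
t: 33.38
position: [0.5729, -0.2717, 0.2757]
orientation: [0.999, 0.045, 0.001, -0.0]
force: [-0.2, 0.8, 2.2]
width: 0.0109
```

Run:
```python
from h import *
s=manip.sense();p=s['position'];print(p,s['width'],s['force'])
a=np.radians(5);ey=np.array([np.cos(a),np.sin(a)]);ex=np.array([ey[1],-ey[0]])
shut=np.array([.5518,-.0327,.1162]); hinge=shut[:2]+.205*ex; hz=shut[2]-.048
# current angle
d=np.array([(p[:2]-hinge)@ex,p[2]-hz]); print(d,np.hypot(*d),np.hypot(.205,.048))
f0=np.arctan2(d[1],-d[0])-np.arctan2(.048,.205); print('angle',f0)
for f in np.r_[np.arange(1.45,-.01,-.1),0]:
    c,sn=np.cos(f),np.sin(f)
    x=-.205*c+.048*sn; z=.205*sn+.048*c
    t=np.r_[hinge+x*ex,hz+z]; print(round(f,2),((t-p)/.3).round(3))
```

```text
[ 0.57293753 -0.27165754  0.27568222] 0.010891333650922598 [-0.23522035  0.78457742  2.21242173]
[0.03489049 0.20748222] 0.21039538953247783 0.21054453210663057
angle 1.5073961184063738
1.45 [-0.004  0.04   0.006]
1.35 [-0.01   0.109  0.01 ]
1.25 [-0.016  0.179  0.007]
1.15 [-0.023  0.248 -0.003]
1.05 [-0.028  0.316 -0.019]
0.95 [-0.034  0.382 -0.043]
0.85 [-0.04   0.445 -0.073]
0.75 [-0.045  0.505 -0.109]
0.65 [-0.05   0.561 -0.151]
0.55 [-0.054  0.613 -0.198]
0.45 [-0.058  0.659 -0.25 ]
0.35 [-0.062  0.701 -0.307]
0.25 [-0.065  0.736 -0.368]
0.15 [-0.068  0.765 -0.431]
0.05 [-0.07   0.788 -0.498]
0.0 [-0.07   0.797 -0.532]
```

Emit:
{"name": "step_arm", "arguments": {
  "deltas": "-0.004 0.04 0.006 0 -0.9; -0.01 0.109 0.01 0 -0.9; -0.016 0.179 0.007 0 -0.9; -0.023 0.248 -0.003 0 -0.9; -0.028 0.316 -0.019 0 -0.9; -0.034 0.382 -0.043 0 -0.9; -0.04 0.445 -0.073 0 -0.9; -0.045 0.505 -0.109 0 -0.9; -0.05 0.561 -0.151 0 -0.9; -0.054 0.613 -0.198 0 -0.9; -0.058 0.659 -0.25 0 -0.9; -0.062 0.701 -0.307 0 -0.9; -0.064 0.719 -0.337 0 -0.9; -0.065 0.736 -0.368 0 -0.9; -0.067 0.751 -0.399 0 -0.9; -0.068 0.765 -0.431 0 -0.9; -0.069 0.777 -0.464 0 -0.9; -0.07 0.788 -0.498 0 -0.9; -0.07 0.793 -0.515 0 -0.9; -0.07 0.797 -0.532 0 -0.9"
}}

```text
t: 35.88
position: [0.5521, -0.0343, 0.1152]
orientation: [0.999, 0.044, 0.001, 0.001]
force: [2.0, -5.0, 0.7]
width: 0.0087
```

Emit:
{"name": "step_arm", "arguments": {
  "deltas": "0 0.003 -0.005 0 -0.9; 0 0.003 -0.005 0 0.1; 0 0.003 -0.005 0 0.1; 0 0.003 0.05 0 0.1; 0 0.003 0.25 0 0.1; 0 0.003 0.5 0 0.1; 0 0.003 0.7 0 0.1; 0 0.003 0.75 0 0.1"
}}

```text
t: 36.88
position: [0.5526, -0.0313, 0.3455]
orientation: [0.999, 0.045, 0.004, -0.0]
force: [1.1, 0.2, -0.1]
width: 0.0482
```

Run:
```python
from h import *
snap('wrist','w18'); s=manip.sense(); print(s['t'],s['position'],s['joint_pos'].round(3),s['width'],np.degrees(np.arctan2(*R.from_quat(s['orientation']).as_matrix()[[1,0],0])))
big('w18',0,0,512,384,1.56,'w18b')
W,im=cloud('w18'); z=W[...,2]
a=np.radians(5);ey=np.array([np.cos(a),np.sin(a)]);ex=np.array([ey[1],-ey[0]])
C=np.array([.5595,-.1267]);X=(W[...,:2]-C)@ex;Y=(W[...,:2]-C)@ey
for x in (-.1,-.07,0.03,.07,.1): 
    m=(abs(X-x)<.006)&(abs(Y)<.13)&(z>.05)&(z<.11); print(x,m.sum(),np.median(z[m]).round(4))
m=(z>.117)&(z<.128)&(abs(X)<.06)&(abs(Y)<.05); p=W[m]; print('neck',m.sum(),p.mean(0),cv2.minEnclosingCircle((p[:,:2]*1000).astype(np.float32)))
m=(z>.132)&(z<.146)&(X>-.12)&(X<-.06); print('bar',np.median(W[m],0), W[m][:,2].max())
```

```text
36.925 [ 0.55358582 -0.03117861  0.34715857] [ 0.257  0.494 -0.46   1.629  0.244  1.065 -1.753] 0.04870588847059777 5.153373127779587
-0.1 1192 0.0977
-0.07 1443 0.0954
0.03 1193 0.0931
0.07 1401 0.092
0.1 1173 0.0933
neck 425 [ 0.56094613 -0.13386036  0.12365938] ((560.432861328125, -134.07577514648438), 22.385704040527344)
bar [ 0.55713911 -0.03473471  0.14412798] 0.14599810685911985
```

View pics/w18b.png

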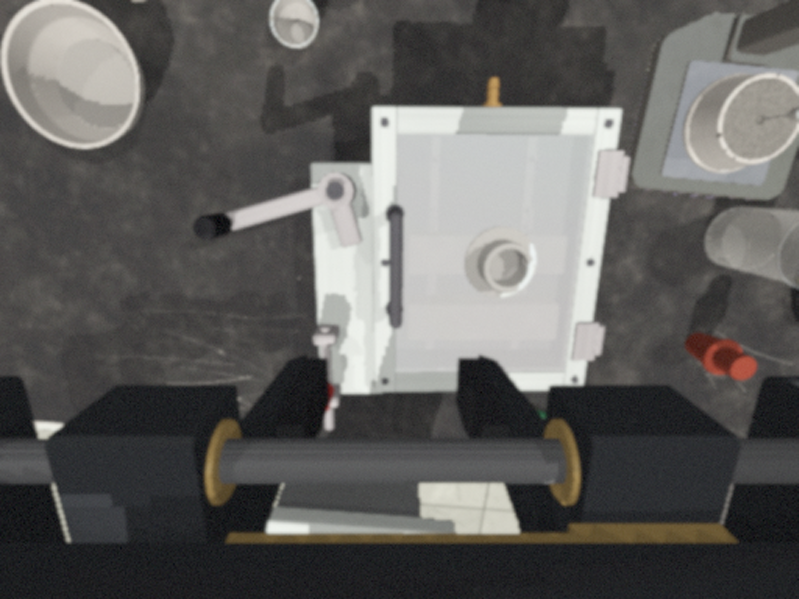

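Emit:
{"name": "step_arm", "arguments": {
  "deltas": "0 -0.01 -0.2 0 -1; 0 -0.01 -0.4 0 -1; 0 -0.01 -0.55 0 -1; 0 -0.01 -0.64 0 -1; 0 -0.01 -0.66 0 -1; 0 -0.01 -0.67 0 -1; 0 -0.01 -0.68 0 -1; 0 -0.01 -0.685 0 -1; 0 -0.01 -0.69 0 -1; 0 -0.01 -0.695 0 -1; 0 -0.01 -0.695 0 -1",
  "grip_force": 10
}}

```text
t: 38.3
position: [0.5514, -0.0343, 0.1392]
orientation: [0.999, 0.045, 0.002, 0.001]
force: [-16.6, 2.1, 54.4]
width: 0.0005
```

Emit:
{"name": "step_arm", "arguments": {
  "deltas": "0 0 0.1 0 -1; 0 0 0.25 0 -0.14; 0 0.05 0.37 0.03 -0.14; 0.02 0.15 0.37 0.06 -0.14; 0.04 0.3 0.37 0.09 -0.14; 0.06 0.45 0.37 0.12 -0.14; 0.075 0.53 0.37 0.15 -0.14; 0.075 0.53 0.37 0.18 -0.14; 0.075 0.53 0.37 0.21 -0.14; 0.075 0.53 0.37 0.24 -0.14; 0.075 0.53 0.37 0.27 -0.14; 0.075 0.53 0.37 0.293 -0.14; 0.075 0.53 0.37 0.293 -0.14"
}}

```text
t: 39.92
position: [0.5745, 0.1229, 0.2437]
orientation: [0.57, 0.821, 0.0, 0.001]
force: [0.2, -0.8, 0.5]
width: 0.0375
```

Run:
```python
from h import *
snap('wrist','w19'); s=manip.sense(); print(s['t'],s['position'],s['joint_pos'].round(3),s['width'],np.degrees(np.arctan2(*R.from_quat(s['orientation']).as_matrix()[[1,0],0])))
big('w19',0,0,512,384,1.56,'w19b')
W,im=cloud('w19'); z=W[...,2]
m=(z>.14)&(z<.156)&(im.max(-1)<90)
n,l,st,ce=cv2.connectedComponentsWithStats(m.astype(np.uint8))
for i in range(1,n):
    if st[i,4]>20: print(ce[i],st[i,4],np.median(W[l==i],0).round(4))
a=np.radians(5);ey=np.array([np.cos(a),np.sin(a)]);ex=np.array([ey[1],-ey[0]])
C=np.array([.5595,-.1267]);X=(W[...,:2]-C)@ex;Y=(W[...,:2]-C)@ey
for x in (-.1,-.07,0.03,.07,.1): 
    m=(abs(X-x)<.006)&(abs(Y)<.13)&(z>.05)&(z<.11); print(x,m.sum(),np.median(z[m]).round(4))
```

```text
39.975 [0.57442707 0.12307467 0.24354307] [ 0.203  0.768 -0.912  1.658  0.682  1.062 -0.566] 0.037406052095995325 110.37020064680655
[251.7030303  193.62424242] 330 [0.5743 0.1239 0.1477]
-0.1 21 0.0525
-0.07 432 0.091
0.03 0 nan
0.07 0 nan
0.1 0 nan
  return _methods._mean(a, axis=axis, dtype=dtype,
  ret = ret.dtype.type(ret / rcount)
```

View pics/w19b.png

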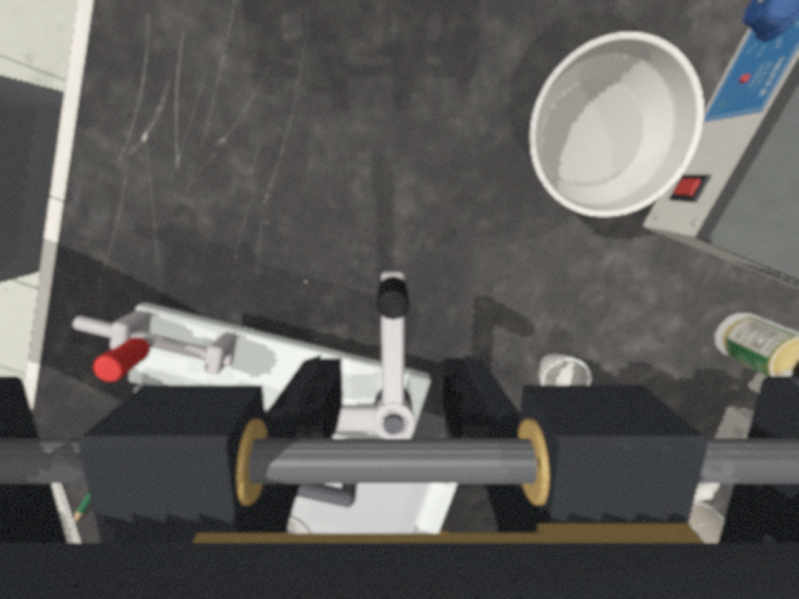

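Emit:
{"name": "step_arm", "arguments": {
  "deltas": "0 0.003 -0.15 0 -0.14; 0 0.003 -0.3 0 -0.14; 0 0.003 -0.425 0 -0.14; 0 0.003 -0.425 0 -0.14; 0 0.003 -0.425 0 -0.14; 0 0.003 -0.425 0 -0.8; 0 0.003 -0.425 0 -0.8; 0 0.003 -0.425 0 -0.8; 0 0.003 -0.425 0 -0.8",
  "grip_force": 20
}}

```text
t: 41.1
position: [0.5744, 0.1247, 0.1163]
orientation: [0.569, 0.822, 0.001, 0.001]
force: [-1.8, -0.1, 6.4]
width: 0.0193
```

Run:
```python
from h import *
s=manip.sense();p=s['position'];print(p,s['width'],s['force'])
a=np.radians(5);ey=np.array([np.cos(a),np.sin(a)]);ex=np.array([ey[1],-ey[0]])
P=np.array([.5073,.0139])+.105*ey
d=p[:2]-P;print(np.hypot(*d),np.arctan2(-d@ex,-d@ey))
for f in np.r_[np.arange(1.2,-.01,-.1),-.02]:
    t=P-.105*(np.cos(f)*ey+np.sin(f)*ex); print(round(f,2),((t-p[:2])/.3).round(3),round((1.3-f)/2/np.pi,3))
```

```text
[0.57442764 0.12474724 0.11634437] 0.01928163124270026 [-1.77576282 -0.0717623   6.41363591]
0.10838018759605857 1.3050213126888135
1.2 [-0.03  -0.025] 0.016
1.1 [-0.06  -0.042] 0.032
1.0 [-0.089 -0.062] 0.048
0.9 [-0.116 -0.085] 0.064
0.8 [-0.14 -0.11] 0.08
0.7 [-0.161 -0.138] 0.095
0.6 [-0.18  -0.167] 0.111
0.5 [-0.196 -0.199] 0.127
0.4 [-0.208 -0.231] 0.143
0.3 [-0.217 -0.265] 0.159
0.2 [-0.223 -0.3  ] 0.175
0.1 [-0.225 -0.335] 0.191
-0.0 [-0.224 -0.369] 0.207
-0.02 [-0.223 -0.376] 0.21
```

Emit:
{"name": "step_arm", "arguments": {
  "deltas": "-0.03 -0.022 0 0.016 -0.8; -0.06 -0.04 0 0.032 -0.8; -0.089 -0.06 0 0.048 -0.8; -0.116 -0.083 0 0.064 -0.8; -0.14 -0.11 0 0.08 -0.8; -0.161 -0.138 0 0.095 -0.8; -0.18 -0.167 0 0.111 -0.8; -0.196 -0.199 0 0.127 -0.8; -0.208 -0.231 0 0.143 -0.8; -0.217 -0.265 0 0.159 -0.8; -0.223 -0.3 0 0.175 -0.8; -0.225 -0.335 0 0.191 -0.8; -0.224 -0.369 0 0.207 -0.8; -0.223 -0.38 0 0.21 -0.8; -0.223 -0.38 0 0.21 -0.8"
}}

```text
t: 42.98
position: [0.5057, 0.0153, 0.1163]
orientation: [-0.056, 0.998, 0.004, -0.0]
force: [-5.2, 8.5, 3.9]
width: 0.0195
```

Emit:
{"name": "step_arm", "arguments": {
  "deltas": "0.003 -0.015 0 0 -0.8; 0.003 -0.025 0 0 -0.8; 0.003 -0.025 0 0 -0.8"
}}

```text
t: 43.35
position: [0.5059, 0.0151, 0.1164]
orientation: [-0.059, 0.998, 0.011, 0.0]
force: [-7.0, 21.3, -3.5]
width: 0.0193
```

Emit:
{"name": "step_arm", "arguments": {
  "deltas": "0 0.015 0 0 -0.2; 0 0.02 0 0 -0.14; 0 0.02 0 0 -0.14; 0 0.02 0.1 0 -0.14; 0 0.02 0.3 0 -0.14; -0.05 0.1 0.45 -0.03 -0.14; -0.1 0.15 0.45 -0.06 -0.14; -0.15 0.15 0.45 -0.09 -0.14; -0.2 0.15 0.45 -0.12 -0.14; -0.25 0.12 0.45 -0.15 -0.14; -0.275 0.08 0.45 -0.18 -0.14; -0.275 0.025 0.45 -0.21 -0.14; -0.275 0.025 0.45 -0.254 -0.14; -0.275 0.025 0.45 -0.254 -0.14"
}}

```text
t: 45.1
position: [0.4256, 0.0094, 0.2504]
orientation: [0.679, 0.734, -0.0, 0.001]
force: [0.5, 0.3, -0.2]
width: 0.0377
```

```bash
cat > feat.py <<'E'
from h import *
def feats(tag):
    W,im=cloud(tag); z=W[...,2]
    hsv=cv2.cvtColor(im,cv2.COLOR_RGB2HSV)
    red=((hsv[...,0]<8)|(hsv[...,0]>172))&(hsv[...,1]>130)
    for nm,m in [('black',(z>.14)&(z<.156)&(im.max(-1)<90)),('red',red&(z>.144)&(z<.156)),('dk/bar',(z>.132)&(z<.1445)&(im.max(-1)<120))]:
        n,l,st,ce=cv2.connectedComponentsWithStats(m.astype(np.uint8))
        for i in range(1,n):
            if st[i,4]>20: print(nm,ce[i].round(),st[i,4],np.median(W[l==i],0).round(4))
    a=np.radians(5);ey=np.array([np.cos(a),np.sin(a)]);ex=np.array([ey[1],-ey[0]])
    C=np.array([.5595,-.1267]);X=(W[...,:2]-C)@ex;Y=(W[...,:2]-C)@ey
    print('lid',[(x,np.median(z[(abs(X-x)<.006)&(abs(Y)<.13)&(z>.05)&(z<.11)]).round(4)) for x in (-.1,-.07,0.03,.07,.1)])
E
python3 - <<'E'
from feat import *
snap('wrist','w20'); s=manip.sense(); print(s['t'],s['position'],s['joint_pos'].round(3),s['width'],np.degrees(np.arctan2(*R.from_quat(s['orientation']).as_matrix()[[1,0],0])))
big('w20',0,0,512,384,1.56,'w20b'); feats('w20')
E
```

```text
45.15 [0.42566677 0.00970396 0.2505033 ] [ 0.412  0.512 -0.817  2.101  0.553  0.752 -0.684] 0.03758263642527587 94.31758378166987
black [335. 192.] 307 [0.5051 0.0163 0.1477]
black [384. 239.] 114 [ 0.5657 -0.0323  0.1404]
black [347. 240.] 23 [ 0.5275 -0.0355  0.1402]
red [250. 178.] 232 [0.4231 0.024  0.1489]
dk/bar [329. 186.] 95 [0.5003 0.0207 0.1385]
dk/bar [368. 237.] 982 [ 0.551  -0.0319  0.1391]
lid [(-0.1, np.float64(0.0923)), (-0.07, np.float64(0.091)), (0.03, np.float64(0.091)), (0.07, np.float64(0.0909)), (0.1, np.float64(nan))]
  return _methods._mean(a, axis=axis, dtype=dtype,
  ret = ret.dtype.type(ret / rcount)
```

View pics/w20b.png

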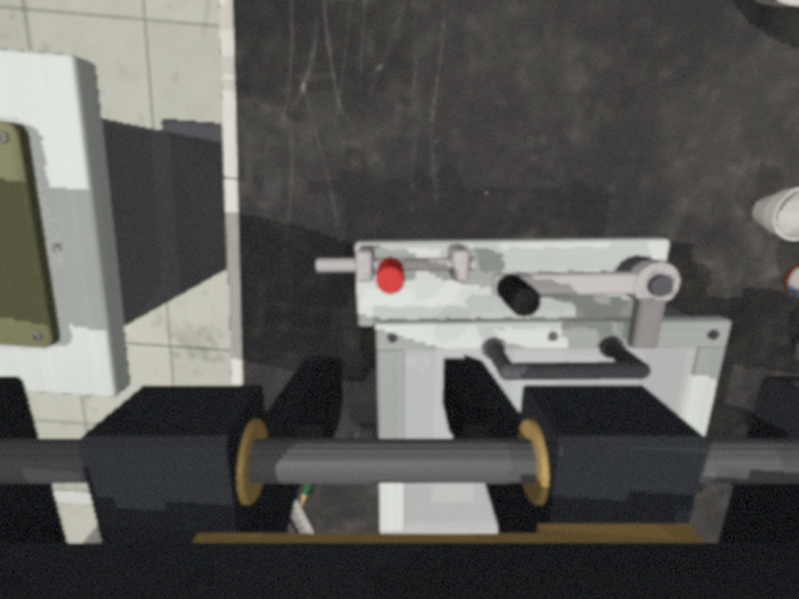

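Emit:
{"name": "step_arm", "arguments": {
  "deltas": "-0.007 0.043 -0.1 0 -0.14; -0.007 0.043 -0.25 0 -0.14; -0.007 0.043 -0.4 0 -0.14; -0.007 0.043 -0.435 0 -0.14; -0.007 0.043 -0.435 0 -0.14; -0.007 0.043 -0.435 0 -0.14; -0.007 0.043 -0.435 0 -0.8; -0.007 0.043 -0.435 0 -0.8; -0.007 0.043 -0.435 0 -0.8; -0.007 0.043 -0.435 0 -0.8",
  "grip_force": 10
}}

```text
t: 46.4
position: [0.4236, 0.0234, 0.12]
orientation: [0.677, 0.736, 0.0, 0.0]
force: [-0.1, -0.8, 6.2]
width: 0.0172
```

Emit:
{"name": "step_arm", "arguments": {
  "deltas": "0.025 0.002 0 0 -0.8; 0.05 0.004 0 0 -0.8; 0.075 0.006 0 0 -0.8; 0.095 0.008 0 0 -0.8; 0.103 0.009 0 0 -0.8; 0.103 0.009 0 0 -0.8; 0.103 0.009 0 0 -0.8"
}}

```text
t: 47.28
position: [0.4531, 0.0259, 0.12]
orientation: [0.677, 0.736, -0.001, -0.0]
force: [-2.8, -0.2, 8.7]
width: 0.0178
```

Emit:
{"name": "step_arm", "arguments": {
  "deltas": "0.005 0 0 0 -0.8; 0.005 0 0 0 -0.14; 0 0 0 0 -0.14; 0 0 0.1 0 -0.14; 0 0 0.3 0 -0.14; 0 -0.1 0.5 -0.03 0; 0 -0.25 0.6 -0.06 0; 0 -0.4 0.6 -0.09 0; 0 -0.55 0.6 -0.12 0; 0 -0.7 0.6 -0.15 0; 0 -0.85 0.6 -0.18 0; 0 -1 0.6 -0.21 0; 0 -1 0.6 -0.25 0; 0 -1 0.6 -0.25 0"
}}

```text
t: 49.02
position: [0.454, -0.2745, 0.2993]
orientation: [0.999, 0.039, -0.0, 0.0]
force: [-0.5, -0.4, -0.1]
width: 0.0443
```

Run:
```python
from feat import *
snap('wrist','w21'); s=manip.sense(); print(s['t'],s['position'],s['joint_pos'].round(3),s['width'],np.degrees(np.arctan2(*R.from_quat(s['orientation']).as_matrix()[[1,0],0])))
big('w21',0,0,512,384,1.56,'w21b'); 
W,im=cloud('w21'); z=W[...,2]
hsv=cv2.cvtColor(im,cv2.COLOR_RGB2HSV); red=((hsv[...,0]<10)|(hsv[...,0]>170))&(hsv[...,1]>100)
for lo,hi in [(.068,.085),(.03,.055)]:
    m=red&(z>lo)&(z<hi); n,l,st,ce=cv2.connectedComponentsWithStats(m.astype(np.uint8))
    for i in range(1,n):
        if st[i,4]>30: p=W[l==i]; print(lo,ce[i],st[i,4],np.median(p,0),p.min(0),p.max(0))
```

```text
49.075 [ 0.45408484 -0.27413699  0.29937429] [ 0.709  0.507 -0.4    1.764  0.24   0.92  -1.285] 0.04408839154185353 4.462445646040128
0.068 [353.07715134 166.95548961] 337 [ 0.46756706 -0.41526186  0.07515853] [ 0.45330732 -0.42929751  0.06807701] [ 0.48088947 -0.40234936  0.07749602]
0.03 [467.97671233  12.7739726 ] 730 [ 0.6706259  -0.53445038  0.04587027] [ 0.66021719 -0.56430688  0.03006948] [ 0.6897723  -0.52229982  0.05496311]
0.03 [342.06940063 161.17350158] 317 [ 0.4734375  -0.40588237  0.04625947] [ 0.446562   -0.43443457  0.03040107] [ 0.48767733 -0.39521042  0.05495037]
```

View pics/w21b.png

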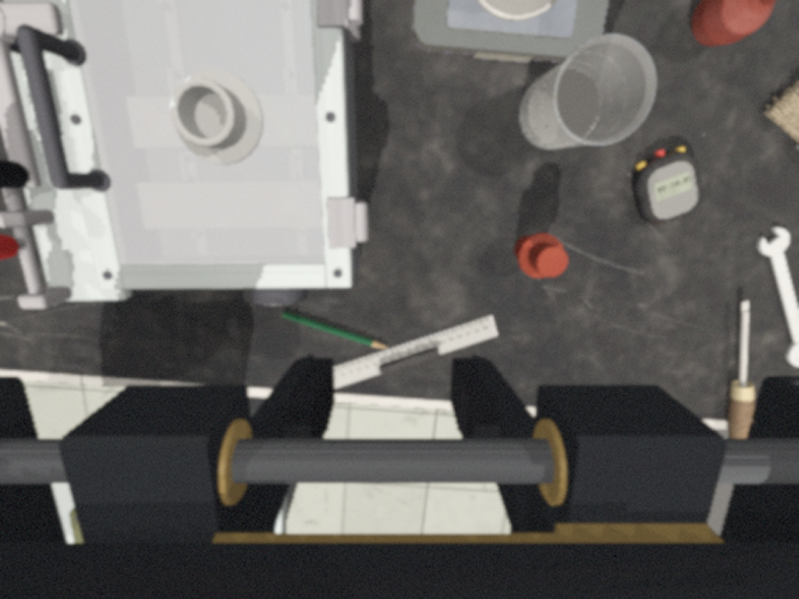

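Emit:
{"name": "step_arm", "arguments": {
  "deltas": "0.02 -0.2 -0.05 0 0.1; 0.04 -0.4 -0.15 0 0.1; 0.044 -0.472 -0.3 0 0.1; 0.044 -0.472 -0.45 0 0.1; 0.044 -0.472 -0.6 0 0.1; 0.044 -0.472 -0.6 0 0.1"
}}

```text
t: 49.82
position: [0.4651, -0.4138, 0.1164]
orientation: [0.999, 0.042, -0.003, -0.002]
force: [-0.3, 0.4, 0.7]
width: 0.0482
```

Run:
```python
from feat import *
snap('wrist','w22'); s=manip.sense(); print(s['t'],s['position'],s['joint_pos'].round(3),s['width'],np.degrees(np.arctan2(*R.from_quat(s['orientation']).as_matrix()[[1,0],0])))
big('w22',0,0,512,384,1.56,'w22b'); 
W,im=cloud('w22'); z=W[...,2]
hsv=cv2.cvtColor(im,cv2.COLOR_RGB2HSV); red=((hsv[...,0]<10)|(hsv[...,0]>170))&(hsv[...,1]>100)
m=red&(z>.071)&(z<.085);p=W[m];print(m.sum(),np.median(p,0),p.min(0),p.max(0))
```

```text
49.875 [ 0.46692073 -0.41485756  0.11891348] [ 0.823  0.853 -0.31   1.658  0.369  0.691 -1.162] 0.048704576129459325 4.8122169353547735
1058 [ 0.46840843 -0.41622672  0.07527623] [ 0.45371368 -0.42998181  0.07101641] [ 0.48135096 -0.40284899  0.07717056]
```

View pics/w22b.png

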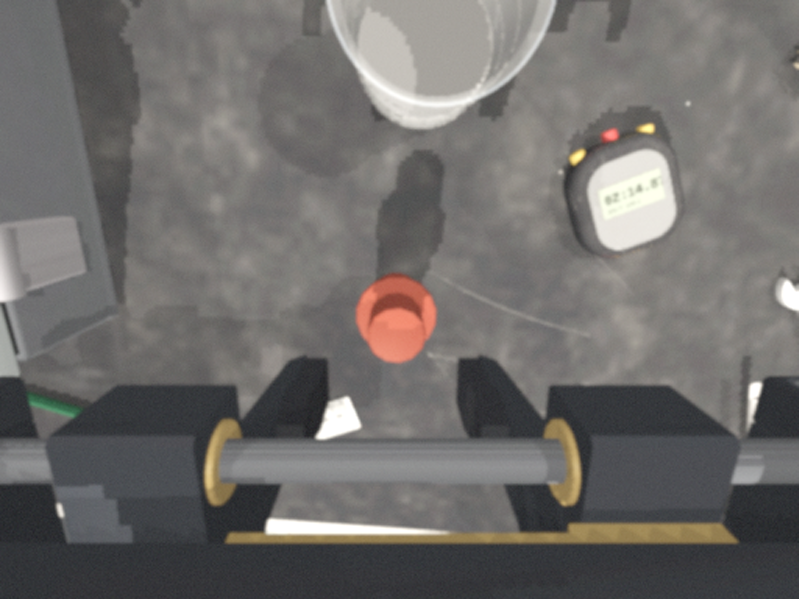

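Emit:
{"name": "step_arm", "arguments": {
  "deltas": "0.003 -0.005 -0.1 0 0.1; 0.003 -0.005 -0.2 0 0.1; 0.003 -0.005 -0.225 0 0.1; 0.003 -0.005 -0.225 0 0.1; 0.003 -0.005 -0.225 0 -0.7; 0.003 -0.005 -0.225 0 -0.7; 0.003 -0.005 -0.225 0 -0.7",
  "grip_force": 30
}}

```text
t: 50.75
position: [0.469, -0.4173, 0.0531]
orientation: [0.999, 0.042, 0.001, 0.001]
force: [-0.1, 0.4, 4.7]
width: 0.0272
```

Emit:
{"name": "step_arm", "arguments": {
  "deltas": "0 0 0.15 0 -0.7; 0 0 0.35 0 -0.7; 0 0 0.55 0 -0.7; 0.05 0.12 0.65 0 -0.7; 0.1 0.27 0.65 0 -0.7; 0.14 0.42 0.65 0 -0.7; 0.19 0.57 0.65 0 -0.7; 0.24 0.72 0.6 0 -0.7; 0.28 0.85 0.55 0 -0.7; 0.304 0.948 0.52 0 -0.7; 0.304 0.948 0.52 0 -0.7; 0.304 0.948 0.52 0 -0.7"
}}

```text
t: 52.25
position: [0.5592, -0.1338, 0.2082]
orientation: [0.999, 0.041, -0.0, 0.001]
force: [-0.4, -0.7, -0.6]
width: 0.0272
```

Run:
```python
from feat import *
snap('wrist','w23'); snap('scene','s23');snap('top','top23');s=manip.sense(); print(s['t'],s['position'],s['joint_pos'].round(3),s['width'],np.degrees(np.arctan2(*R.from_quat(s['orientation']).as_matrix()[[1,0],0])))
big('w23',0,0,512,384,1.56,'w23b'); big('s23',220,140,400,275,4.4,'s23b')
W,im=cloud('w23'); z=W[...,2]
m=(abs(W[...,0]-.56)<.04)&(abs(W[...,1]+.133)<.04)&(z>.117)&(z<.128)&(im.min(-1)>130);p=W[m];print(m.sum(),p.mean(0),cv2.minEnclosingCircle((p[:,:2]*1000).astype(np.float32)),p.min(0),p.max(0))
hsv=cv2.cvtColor(im,cv2.COLOR_RGB2HSV); red=((hsv[...,0]<10)|(hsv[...,0]>170))&(hsv[...,1]>100)
m=red&(abs(W[...,0]-.56)<.05)&(abs(W[...,1]+.133)<.05)
p=W[m];print(m.sum(),p.min(0),p.max(0),np.median(p,0))
```

```text
52.4 [ 0.55929211 -0.13440285  0.20843128] [ 0.35   0.673 -0.331  1.748  0.297  0.77  -1.619] 0.027171484783517674 4.605352982721895
583 [ 0.56939117 -0.13349276  0.12177969] ((560.562744140625, -133.57716369628906), 22.395723342895508) [ 0.54709995 -0.15548421  0.11714411] [ 0.58277544 -0.1113043   0.12388986]
3768 [ 0.54856211 -0.15201414  0.16240837] [ 0.57911524 -0.11344658  0.25586516] [ 0.56720154 -0.13413523  0.22615851]
```

View pics/w23b.png

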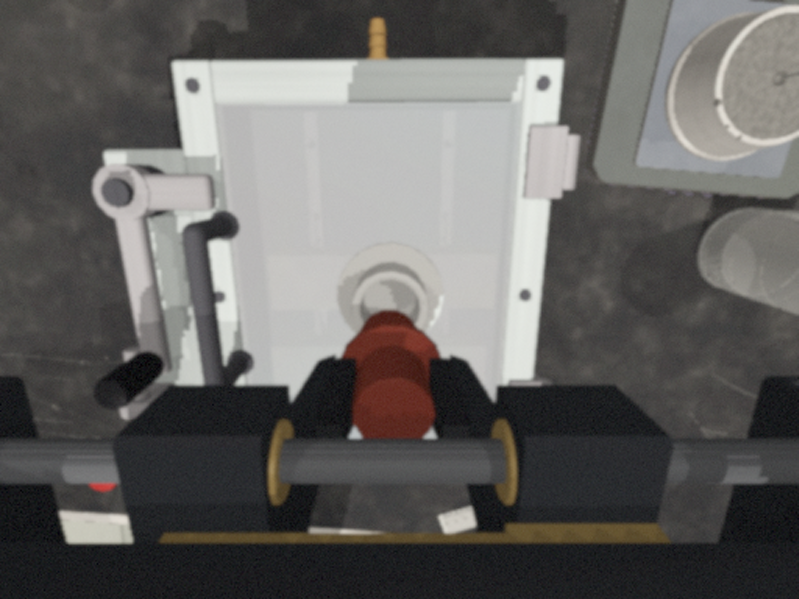

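View pics/s23b.png

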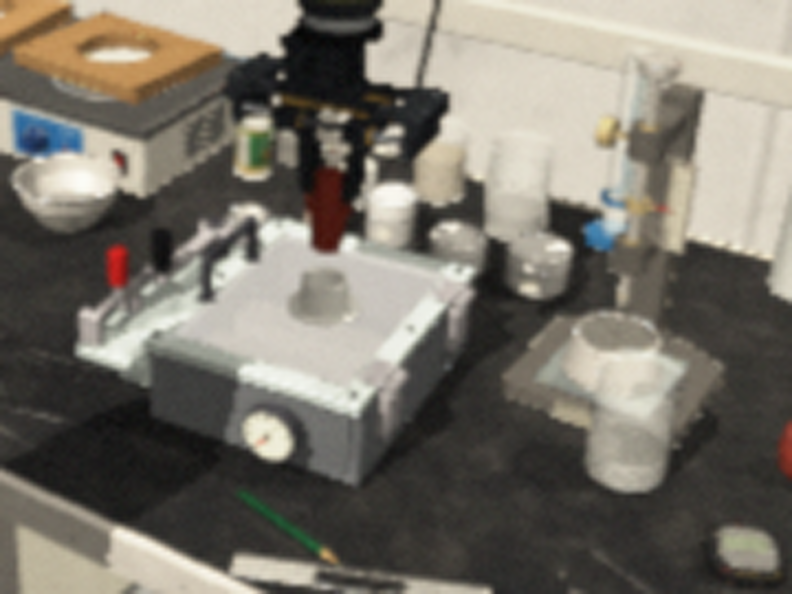

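Emit:
{"name": "step_arm", "arguments": {
  "deltas": "0.004 0.003 -0.04 0 -0.7; 0.004 0.003 -0.08 0 -0.7; 0.004 0.003 -0.11 0 -0.7; 0.004 0.003 -0.14 0 -0.7; 0.004 0.003 -0.15 0 -0.7; 0.004 0.003 -0.15 0 -0.7"
}}

```text
t: 53.15
position: [0.5609, -0.1319, 0.163]
orientation: [0.999, 0.041, 0.0, 0.0]
force: [1.2, -1.4, -1.2]
width: 0.0271
```

Emit:
{"name": "step_arm", "arguments": {
  "deltas": "0 0 -0.015 0 -0.7; 0 0 -0.03 0 -0.7; 0 0 -0.042 0 -0.7; 0 0 -0.05 0 -0.7; 0 0 -0.05 0 -0.7"
}}

```text
t: 53.78
position: [0.5618, -0.1329, 0.1487]
orientation: [0.999, 0.041, 0.001, 0.001]
force: [3.0, -5.1, 5.0]
width: 0.027
```

Emit:
{"name": "step_arm", "arguments": {
  "deltas": "-0.002 0 -0.01 0 -0.7; -0.002 0 -0.015 0 -0.7; -0.002 0 -0.02 0 -0.7; -0.002 0 -0.02 0 -0.7"
}}

```text
t: 54.28
position: [0.5626, -0.1325, 0.1465]
orientation: [0.999, 0.041, 0.003, 0.001]
force: [-3.3, -3.4, 31.5]
width: 0.0274
```

Emit:
{"name": "step_arm", "arguments": {
  "deltas": "0 0 0.012 0 -0.7; 0 0 0.012 0 0; 0 0 0.012 0 0; 0 0 0.05 0 0; 0 0 0.2 0 0; 0 0 0.4 0 0; 0 0.15 0.6 0 0; 0 0.25 0.6 0 0; 0 0.25 0.6 0 0"
}}

```text
t: 55.4
position: [0.5605, -0.052, 0.3242]
orientation: [0.999, 0.045, 0.002, -0.001]
force: [-0.7, -1.0, 0.7]
width: 0.0443
```

Run:
```python
from feat import *
snap('wrist','w24'); snap('scene','s24');snap('top','top24');s=manip.sense(); print(s['t'],s['position'],s['width'],s['force'])
big('w24',0,0,512,384,1.56,'w24b'); big('s24',220,140,400,275,4.4,'s24b'); feats('w24')
for t in ['w24','s24','top24']:
    W,im=cloud(t); z=W[...,2]
    hsv=cv2.cvtColor(im,cv2.COLOR_RGB2HSV); red=((hsv[...,0]<10)|(hsv[...,0]>170))&(hsv[...,1]>100)
    m=red&(abs(W[...,0]-.56)<.05)&(abs(W[...,1]+.133)<.05)
    p=W[m];print(t,m.sum(),p.min(0).round(4),p.max(0).round(4)); q=p[p[:,2]>.163];print(len(q),np.median(q,0), np.linalg.lstsq(np.c_[q[:,:2]-q[:,:2].mean(0),np.ones(len(q))],q[:,2],rcond=None)[0].round(3))
```

```text
55.55 [ 0.55955521 -0.05760724  0.32178815] 0.04390734679199618 [-0.32657972 -0.67163437 -0.02093447]
black [195. 212.] 181 [0.5098 0.0136 0.1478]
red [312. 177.] 67 [ 0.5691 -0.123   0.1503]
dk/bar [236. 177.] 535 [ 0.5585 -0.0343  0.1397]
dk/bar [304. 185.] 108 [ 0.555  -0.1194  0.1411]
dk/bar [199. 206.] 49 [0.5157 0.01   0.1385]
lid [(-0.1, np.float64(0.0926)), (-0.07, np.float64(0.091)), (0.03, np.float64(0.0911)), (0.07, np.float64(0.091)), (0.1, np.float64(0.093))]
w24 834 [ 0.5414 -0.1515  0.1389] [ 0.5804 -0.113   0.1717]
422 [ 0.5618908  -0.13212104  0.16963158] [-0.045 -0.034  0.169]
s24 88 [ 0.5347 -0.1519  0.1228] [ 0.5728 -0.1215  0.1714]
23 [ 0.55483464 -0.13699877  0.16881752] [-0.006  0.14   0.169]
top24 70 [ 0.5421 -0.1528  0.1206] [ 0.5791 -0.1147  0.1774]
27 [ 0.55966398 -0.13347862  0.16996206] [-0.057 -0.168  0.17 ]
```

View pics/w24b.png

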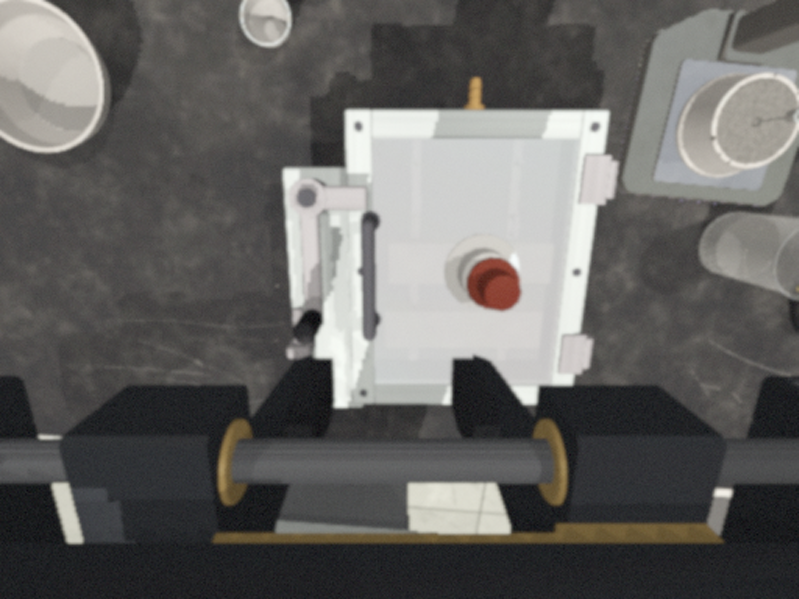

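View pics/s24b.png

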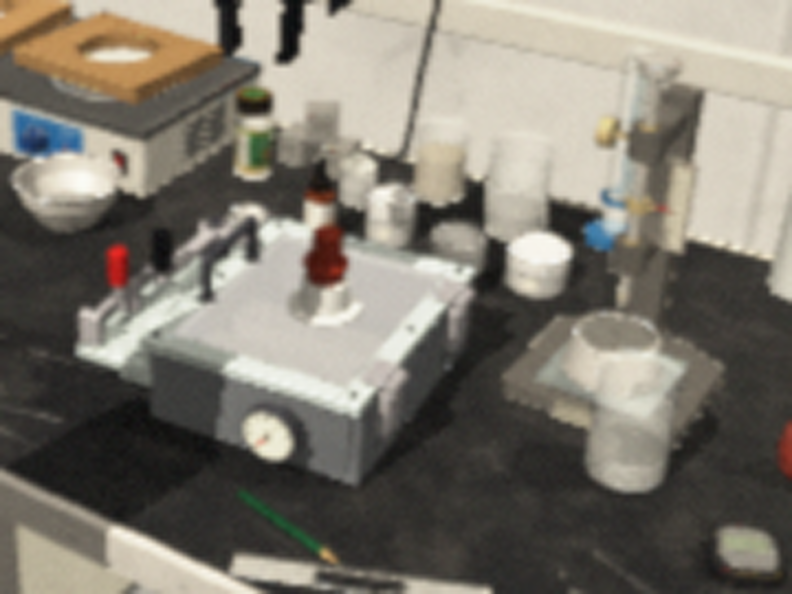

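Run:
```python
from feat import *
for t in ['scene0','s23','s24','top0','top24']:
    W,im=cloud(t); hsv=cv2.cvtColor(im,cv2.COLOR_RGB2HSV)
    red=((hsv[...,0]<8)|(hsv[...,0]>172))&(hsv[...,1]>150)
    n,l,st,ce=cv2.connectedComponentsWithStats(red.astype(np.uint8))
    for i in range(1,n):
        w=np.nanmedian(W[l==i],0)
        if st[i,4]>8 and abs(w[0]-.44)<.06 and abs(w[1]-.02)<.04: print(t,'knob',ce[i].round(2),st[i,4],w.round(4))
    blk=(W[...,2]>.128)&(W[...,2]<.155)&(im.max(-1)<90)&(abs(W[...,0]-.507)<.03)&(abs(W[...,1]-.014)<.03)
    v,u=np.nonzero(blk); print(t,'grip',u.mean().round(2),v.mean().round(2),len(u))
s=manip.sense();print(s['t'])
```

```text
scene0 knob [246.   199.83] 41 [0.4456 0.0241 0.1338]
scene0 grip 255.93 194.41 27
s23 knob [246.09 200.  ] 43 [0.4466 0.0219 0.1361]
s23 grip 255.86 194.5 28
s24 knob [246.09 200.  ] 43 [0.446  0.0227 0.1363]
s24 grip 255.86 194.5 28
top0 knob [282.5 204.3] 20 [0.4522 0.0273 0.1394]
top0 grip 279.59 192.12 17
top24 knob [282.42 203.89] 19 [0.4542 0.0262 0.1364]
top24 grip 279.69 192.44 16
55.55
```

Emit:
{"name": "step_arm", "arguments": {
  "deltas": "-0.05 0.15 0 0.03 0; -0.1 0.3 0 0.06 0; -0.15 0.4 0 0.09 0; -0.2 0.5 0 0.12 0; -0.2 0.5 0 0.15 0; -0.2 0.5 0 0.18 0; -0.2 0.5 0 0.21 0; -0.2 0.5 0 0.25 0; -0.2 0.5 0 0.25 0"
}}

```text
t: 56.68
position: [0.5001, 0.0915, 0.3212]
orientation: [0.677, 0.736, -0.001, -0.0]
force: [-0.3, -0.7, -0.1]
width: 0.044
```

Run:
```python
from feat import *
snap('wrist','w25');snap('top','top25');s=manip.sense(); print(s['t'],s['position'],s['force']); big('w25',0,0,512,384,1.56,'w25b');big('top25',0,0,512,384,1.56,'top25b'); feats('w25')
```

```text
56.775 [0.50013702 0.09165677 0.3212561 ] [ 0.74318254 -0.02211767 -0.16887936]
black [252. 233.] 154 [0.507  0.018  0.1477]
black [278. 327.] 113 [ 0.555  -0.1217  0.1495]
red [210. 223.] 118 [0.4533 0.0272 0.1489]
red [280. 327.] 119 [ 0.5572 -0.122   0.1504]
dk/bar [252. 227.] 50 [0.5057 0.023  0.1387]
dk/bar [268. 265.] 304 [ 0.533  -0.0319  0.1388]
dk/bar [277. 320.] 198 [ 0.5533 -0.1193  0.1405]
lid [(-0.1, np.float64(0.0923)), (-0.07, np.float64(0.0907)), (0.03, np.float64(0.0909)), (0.07, np.float64(0.0907)), (0.1, np.float64(nan))]
  return _methods._mean(a, axis=axis, dtype=dtype,
  ret = ret.dtype.type(ret / rcount)
```

View pics/w25b.png

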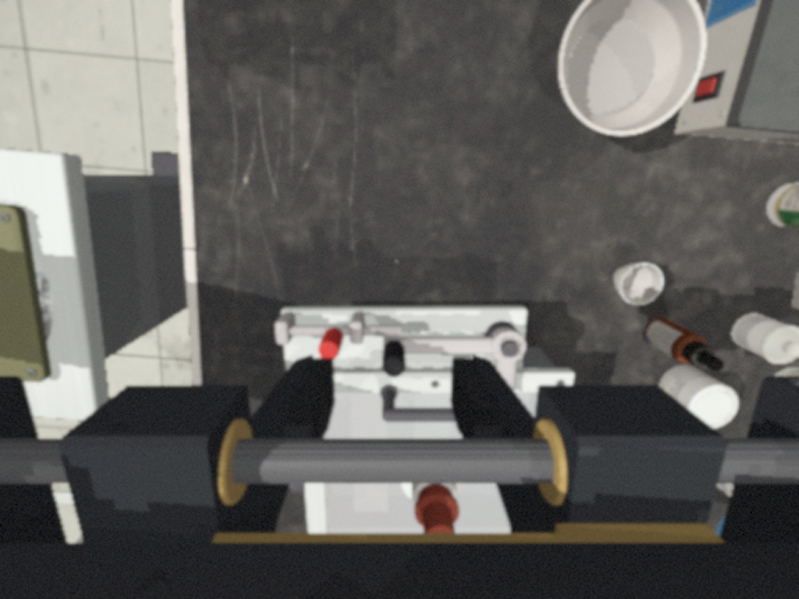

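View pics/top25b.png

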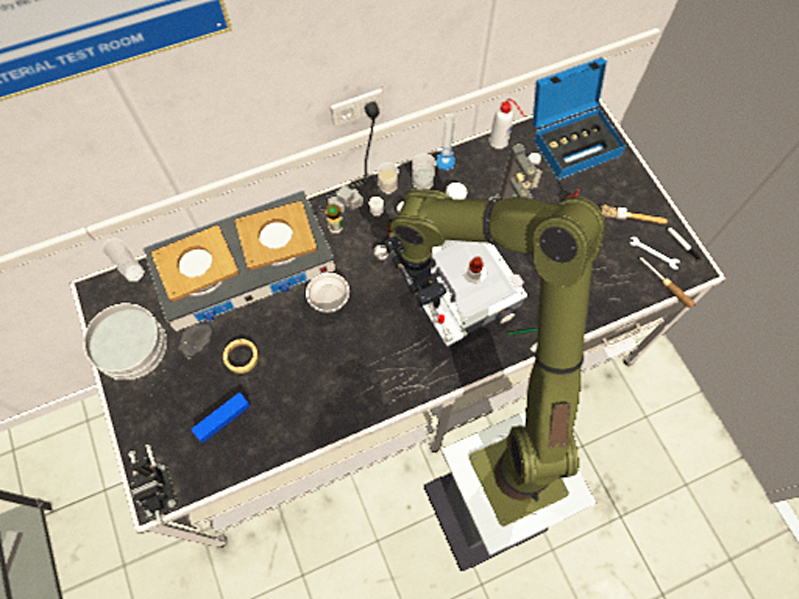

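```bash
python3 -c "
from h import *
print(job.sign_off())"
```

```text
the job is handed in; nothing more can be done
None
```

The chest is loaded, shut, latched and stoppered, and the job was handed in at about 57 s of the 210 s allowed. Only two grey mortar prisms were on the bench. They now lie lengthwise in bay 2 and bay 1; the blue one was left alone.

**Last checks**
- **Prisms:** both tops measured 63 mm above the bench, which is flat on the rails. Their axes are within about 0.3° of the chest's, and both showed through the pane after the lid was shut.
- **Lid:** my first lowering left it about 4 mm up at the front, so I pressed it down on the bar. That press read about 54 N at the wrist, under the 120 N limit, and the lid then read level at its original shut height.
- **Lever and catch:** the grip and the red knob are within half a pixel of where they started in the fixed cameras. One wrist view put the grip about 3 mm off. The bar showed a similar shift in that view, so I took it as view error.
- **Stopper:** pushed in with about 31 N, its top is about 168–170 mm above the bench against the expected 172 mm. The wrist view showed about 3° of tilt at most; the fixed-camera fits had too few points to confirm it.
- **Bystanders:** I never touched the bowl, stopwatch or beaker, but I did not measure their positions at the end.

When I swung the lever open, the fingers slipped outward on its grip near the end of travel. A picture afterwards still put the lever at about 1.30 rad, fully open.

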